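# Cover the two crocks under the spice shelf

## Robot

A 6-joint arm with a two-finger parallel gripper is mounted at the origin on the work surface. World frame = base frame: x ahead of the robot, y to its left, z up, the work surface at z = 0. Lengths are in m, angles in rad, forces in N, time in s.
With the tool pointing down it reaches from about 0.225 to 0.725 m from the base axis. Payload 3.1 kg.
Tool frame: the origin (TCP) lies between the finger pads; the fingertips stand 8 mm ahead of it and the grasp point (between the pads) lies 11 mm behind it (arm.tips_ahead is the distance from the TCP to the fingertips, in m); z points along the fingers, y is the line along which they close (so a half turn about z gives the same grasp; the last joint's range is limited). The gripper opens to 85 mm and grips with 20 to 120 N. Pads are 22 mm wide; open, the fingers measure 114 mm over their backs; the gripper's body (76 mm by 85 mm) begins 54 mm behind the grasp point. The pads swing forward as they close: fully open they stand 13 mm farther back than shut.
Start: joints at [1.07, 0.048, 0.099, 1.622, 0, 1.443], TCP at [0.191, 0.489, 0.239] pointing down, gripper open.
Joint ranges: [-2.91, 2.91], [-0.99, 1.94], [-1.21, 1.42], [-2.12, 2.29], [-1.49, 1.47], [-3.14, 3.14]. Speed limits (rad/s): [2.79, 2.79, 3.14, 3.14, 3.14, 3.14].

## Interface

Orientations are given as a 3x3 rotation matrix whose columns are the frame's x, y, z axes.
In Python, from plant import arm gives the robot as it stands.
- The arm moves only by the shell command python3 -m creep 'ROWS' [FORCE]. ROWS is JSON, a list of rows, each an object with "translation": the shift along the tool's x, y, z normalised to -1 to 1, where 1 is 0.15 m, a list of three; "delta_rot": the turn, a rotation vector about the tool's x, y, z normalised to -1 to 1, where 1 is 60 degrees, a list of three; "claw": the opening, from -1 (shut) to 1 (fully open). A call has 1 to 8 rows; each row is the pose to reach, as a shift and turn from the pose commanded when the call began, along the tool's axes at that moment; what a row does not reach only later rows make up. A row lasts 1/10 s, in which the tool goes at most 50 mm and 8.59 degrees, less where a joint would pass 70% of its speed; a pose out of reach is approached as far as the arm can. A call with a number of a shift or a turn outside -1 to 1 is refused whole. A call with a gripper value outside its range is refused whole. The fingers move at their own pace and stop on an object; FORCE is the grip in N (left out, the last holds). Time passes only in rows, so rows that repeat a pose let the fingers close. It gives the time, the measured TCP pose, the force, the opening and the grip force at its end, in the units of the state.
- arm.get_obs(): the state, without advancing time (a new reading comes with each control period).
- arm.capture(name): name is "scene" or "top" or "wrist"; returns (picture, depth): 480x640x3 uint8, red, green, blue; 480x640 float32, m along the optical axis (not along the pixel's ray), 0 where there is no reading.
- arm.camera_model(name): a dict with "fov_y" (degrees; the focal length in pixels is half the picture's height over the tangent of half this angle, whatever the lens; pixels are square), "cx", "cy" (the principal point, pixels), "T" (4x4, takes a point from camera to world coordinates); the wrist camera has in their place "T_tool_cam" (4x4, takes a point from camera to tool coordinates, whose origin is the TCP and whose axes are the flange's). Camera axes: x right, y down, z forward; pixel columns grow to the right and rows downward; lengths in m; the calibration is good to about 2 mm. A picture is of the moment at which its call begins: read the wrist's pose just before it. camera_model takes no time and is no camera call.
- arm.close_job(): hands the job in; it is judged then, once.
The state is a dict: "clock": time; "qpos": joint angles; "dq": joint speeds; "joint_efforts": joint torques, N m; "position": TCP position; "ee_rot": TCP orientation; "contact_force": force on the tool from outside, world axes, zero at the start; "wrist_torque": the same for the moment, N m; "gripper_width": finger opening in m; "grip_force": force on a finger pad.
Only numpy, scipy, OpenCV 4.12 (cv2) and the standard library are available. Lean on these libraries where they do the work, as an engineer would, in place of code of your own. Each camera call takes 0.05 s, during which the arm holds its last target. There are 200 camera calls.

## Task

Close up the two open white crocks that stand under the edge of the oak shelf: take the wooden spoon off the mouth of the large one and lay it flat in the aluminium tray, and put each loose oak lid on the crock it fits, set down without dropping it, so that it sits fully home and level. Leave the crocks where they stand and do not shift or knock over the other things on the worktop.

Things in the scene. Friction and masses are not known exactly. Their poses are not given: they have to be found in the camera images.
- shelf: low oak shelf standing on the worktop: a board 130 deep (x) by 780 long (y), 20 thick, its underside 250 above the worktop, on two end panels 18 thick at y = +-370 mm (110 deep, x -45 to +65 mm); open at front and back; two closed jars stand on top. Origin on the worktop under the board's centre, x away from the robot across the board, y along it
- shelf_edge (a point): middle of the lower front edge (towards the robot) of the shelf board, 250 mm above the worktop
- large_crock: open white ceramic crock, loose, outer diameter 100, height 90, wall 6 (mouth 88 diameter); stands half under the shelf's front edge. Origin: centre of its underside, z up
- large_crock_rim (a point): centre of the large crock's mouth, at rim height (90 mm above its underside)
- small_crock: open white ceramic crock, loose, outer diameter 80, height 75, wall 6 (mouth 68 diameter); stands half under the shelf's front edge. Origin: centre of its underside, z up
- small_crock_rim (a point): centre of the small crock's mouth, at rim height (75 mm above its underside)
- large_lid: loose round oak lid of the large crock, lying right way up on the hob: disc 106 diameter, 7 thick; below it a locating boss 82 diameter, 6 deep, that goes inside the mouth; on top a round knob 22 diameter, 28 high (total height 41). Origin: centre of the boss's underside, z up through the knob
- large_lid_seat (a point): centre of the underside of the large lid's disc (6 mm above the lid's origin); comes to the rim's centre when seated
- large_lid_knob (a point): point on the large lid's knob axis, 36 mm above the lid's origin (5 mm below the knob's top, 23 mm above the disc)
- small_lid: loose round oak lid of the small crock, lying right way up on the hob: disc 86 diameter, 7 thick; below it a locating boss 62 diameter, 6 deep, that goes inside the mouth; on top a round knob 22 diameter, 28 high (total height 41). Origin: centre of the boss's underside, z up through the knob
- small_lid_seat (a point): centre of the underside of the small lid's disc (6 mm above the lid's origin); comes to the rim's centre when seated
- small_lid_knob (a point): point on the small lid's knob axis, 36 mm above the lid's origin (5 mm below the knob's top, 23 mm above the disc)
- spoon: flat dark wooden spoon, 150 long, lying across the large crock's mouth with its handle overhanging towards the robot: straight handle 12 wide and 10 thick from x = -75 to +41 mm, round flat blade 34 diameter, 10 thick, centred at x = +58 mm. Origin: middle of its length, on its underside; x from handle to blade, z up
- spoon_handle (a point): middle of the spoon's handle thickness, 58 mm from the spoon's origin towards the handle end
- tray: fixed open aluminium tray, 200 (x) by 90 (y), 24 high, walls 6, floor about 6 thick. Origin: centre of its underside; x along its length, pointing away from the robot
- tray_in (a point): centre of the tray's inner floor
- pepper_mill: bystander: black pepper mill, 50 diameter, 147 high. Origin: centre of its underside
- spice_jar_a: bystander: closed glass spice jar with steel cap, 44 diameter, 90 high, under the shelf between the crocks. Origin: centre of its underside
- spice_jar_b: bystander: closed glass spice jar with steel cap, 44 diameter, 90 high, under the left end of the shelf. Origin: centre of its underside
- oil_bottle: bystander: green glass oil bottle, 54 diameter, 200 high, under the right end of the shelf. Origin: centre of its underside
- tin: bystander: shut aluminium tin, 52 (x) by 72 (y) by 26 high. Origin: centre of its underside
- salt_pig: bystander: white ceramic salt pig, domed, 100 diameter, 112 high. Origin: centre of its underside
Not all that is in view belongs to the job. Of the things shaped like the spoon, the wooden one is meant.

How it is judged:
By the outcome, as a careful person would: the job done as asked, in the order asked, and still so for the second after the job is handed in, with the robot touching nothing.
It also fails if it takes over 64 s, if anything falls off the work surface, if the arm or the gripper's body presses on something with over 40 N, if the wrist force passes 120 N, or if a joint passes its speed limit or range.

## Working session

There is one attempt and no reset: what is moved stays moved. The work goes in short steps, Python scripts to look and compute and a shell command to move; the robot and the scene stay as the last step left them, time stands still between calls to the robot, and variables do not carry over. Pictures are saved under pics/ and viewed, at most 13 in all, crops included, and the job is handed in when it is done.

```bash
ls; mkdir -p pics
python3 - <<'E'
from plant import arm
import cv2,numpy as np
o=arm.get_obs();print(o)
for n in("scene","top","wrist"):
    p,d=arm.capture(n);np.savez(f"pics/{n}0.npz",p=p,d=d)
    cv2.imwrite(f"pics/{n}0.png",p[...,::-1]);print(n,arm.camera_model(n),(d>0).mean())
E
```

```text
pics
{'clock': 0.0, 'qpos': array([1.07018467e+00, 4.87172362e-02, 9.75674424e-02, 1.62199342e+00,
       1.10669437e-05, 1.44298521e+00]), 'dq': array([ 0.00135777,  0.00015702,  0.00067362, -0.00122344, -0.00039904,
        0.00036609]), 'joint_efforts': array([ 2.32007451e-04, -3.38784027e+01,  3.20012891e+01,  2.03631353e-02,
       -7.75522426e-05,  3.37551320e-06]), 'position': array([0.19094206, 0.4884026 , 0.23811933]), 'ee_rot': array([[-9.31310792e-01,  3.64223720e-01, -1.13612439e-03],
       [ 3.64225360e-01,  9.31308579e-01, -2.05358380e-03],
       [ 3.10118461e-04, -2.32633007e-03, -9.99997246e-01]]), 'contact_force': array([ 0.30625884,  0.35804946, -0.07838607]), 'wrist_torque': array([-0.00966289, -0.00728966, -0.00692136]), 'grip_force': 0.0, 'gripper_width': 0.0849470031580315}
scene {'fov_y': 50.467228703711086, 'cx': 312.9427097145868, 'cy': 245.3295482194955, 'T': array([[ 4.05149134e-01, -8.08038331e-01,  4.27701104e-01,
        -3.34105225e-05],
       [-9.14186629e-01, -3.52521750e-01,  1.99978056e-01,
        -2.08754349e-01],
       [-1.08159928e-02, -4.72
[... 369 characters left out ...]
e-02,  2.94608985e-04,
         5.96029275e-02],
       [-3.19524938e-03, -2.11035870e-01, -9.77473095e-01,
         1.19095532e+00],
       [ 0.00000000e+00,  0.00000000e+00,  0.00000000e+00,
         1.00000000e+00]])} 0.9959993489583333
wrist {'fov_y': 68.00960895257211, 'cx': 319.9134969480606, 'cy': 243.69555263624318, 'T_tool_cam': array([[-6.67178843e-04, -9.50710731e-01, -3.10078476e-01,
         8.05696687e-02],
       [ 9.99999777e-01, -6.25964690e-04, -2.32416475e-04,
        -4.79596060e-04],
       [ 2.68626602e-05, -3.10078562e-01,  9.50710936e-01,
        -1.34180833e-01],
       [ 0.00000000e+00,  0.00000000e+00,  0.00000000e+00,
         1.00000000e+00]])} 0.9958951822916666
```

View pics/scene0.png

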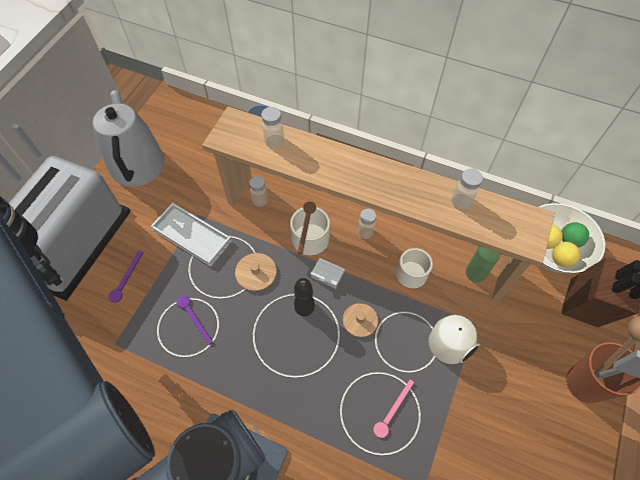

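View pics/top0.png

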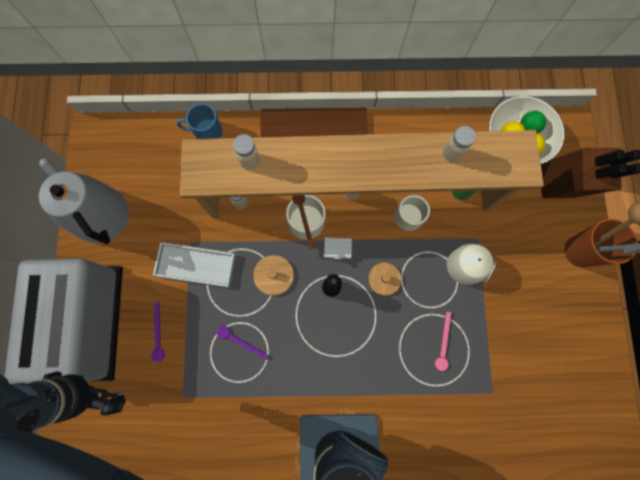

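The scene view shows the wooden spoon on the large crock at (308,225), large lid at (256,272), small lid at (361,320), small crock at (414,267) and tray at (192,234).

Spoon-like candidates (scene px): dark wooden one on the crock (308,225), purple (127,275), purple (195,318), pink (395,408). I choose the dark wooden one. Next is a close crop to check that, plus first measurements.

```bash
cat > h.py <<'E'
from plant import arm
import cv2,numpy as np
def load(n,k=0):
    z=np.load(f"pics/{n}{k}.npz");return z['p'],z['d']
def cam(n,obs=None):
    m=arm.camera_model(n);f=240/np.tan(np.radians(m['fov_y']/2))
    if n=='wrist':
        W=np.eye(4);W[:3,:3]=obs['ee_rot'];W[:3,3]=obs['position'];T=W@m['T_tool_cam']
    else:T=m['T']
    return f,m['cx'],m['cy'],T
def ray(c,uv):
    f,cx,cy,T=c;uv=np.atleast_2d(uv).astype(float)
    d=np.c_[(uv[:,0]-cx)/f,(uv[:,1]-cy)/f,np.ones(len(uv))]@T[:3,:3].T
    return T[:3,3],d
def onz(c,uv,z):
    o,d=ray(c,uv);return o+d*((z-o[2])/d[:,2])[:,None]
def tri(c1,u1,c2,u2):
    A=np.zeros((3,3));b=np.zeros(3);L=[]
    for c,u in((c1,u1),(c2,u2)):
        o,d=ray(c,u);d=d[0]/np.linalg.norm(d[0]);P=np.eye(3)-np.outer(d,d);A+=P;b+=P@o;L.append((P,o))
    x=np.linalg.solve(A,b);return x,max(np.linalg.norm(P@(x-o)) for P,o in L)
def proj(c,X):
    f,cx,cy,T=c;q=(np.atleast_2d(X)-T[:3,3])@T[:3,:3];return np.c_[f*q[:,0]/q[:,2]+cx,f*q[:,1]/q[:,2]+cy]
def cloud(c,d):
    v,u=np.indices(d.shape);f,cx,cy,T=c
    return np.stack([(u-cx)/f*d,(v-cy)/f*d,d],-1)@T[:3,:3].T+T[:3,3]
E
python3 - <<'E'
from h import *
a,_=load('scene');b,_=load('top')
A=cv2.resize(a[190:350,230:440],None,fx=3,fy=3,interpolation=2);B=cv2.resize(b[180:310,150:440],None,fx=2.75,fy=2.75,interpolation=2)
cv2.imwrite('pics/crop1.png',A[...,::-1]);cv2.imwrite('pics/crop2.png',B[...,::-1])
for n,pts in(('scene',{'L':(256,265),'S':(361,314),'tray':(192,236),'shelf':(380,190),'bigcrock':(320,240),'mill':(303,284),'tin':(328,272)}),('top',{'tray':(195,265),'shelf':(360,165)})):
    p,d=load(n);X=cloud(cam(n),d)
    for k,(u,v) in pts.items():print(n,k,X[v,u].round(3),p[v,u])
    # tops of things: shelf board region front edge
    m=(abs(X[...,2]-.27)<.008);q=X[m];print('shelf x',np.percentile(q[:,0],[1,50,99]).round(3),'y',np.percentile(q[:,1],[1,99]).round(3))
E
```

```text
scene L [0.448 0.16  0.043] [203 164 121]
scene S [ 0.433 -0.129  0.043] [205 165 124]
scene tray [0.469 0.365 0.011] [219 221 220]
scene shelf [ 0.629 -0.078  0.27 ] [192 154 115]
scene bigcrock [0.564 0.035 0.071] [161 158 145]
scene mill [ 0.465  0.039 -0.001] [98 94 95]
scene tin [ 0.51  -0.01   0.026] [166 169 167]
shelf x [-0.04   0.64   0.717] y [-0.614  0.334]
top tray [0.477 0.371 0.004] [173 181 176]
top shelf [ 0.649 -0.048  0.27 ] [169 129  79]
shelf x [0.056 0.646 0.719] y [-0.617  0.335]
```

View pics/crop1.png

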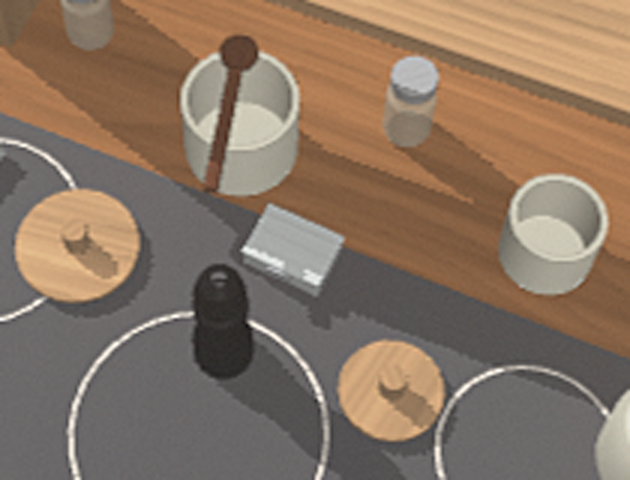

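View pics/crop2.png

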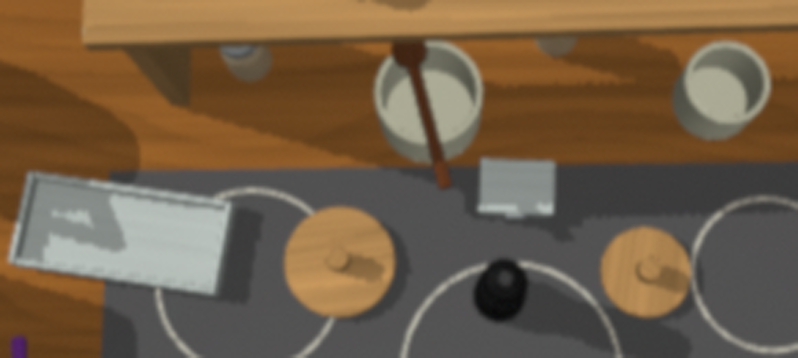

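The crops confirm it: the dark brown spoon lies across the large crock with blade at crop (238,52) and handle end at (211,188). It is clearly wood, not purple or pink. Now I measure.

```bash
cat > meas.py <<'E'
from h import *
from scipy.optimize import least_squares
def circ(P):
    s=least_squares(lambda q:np.hypot(P[:,0]-q[0],P[:,1]-q[1])-q[2],[*np.mean(P[:,:2],0),.04],loss='soft_l1',f_scale=.001);return s.x
def blob(m,near):
    n,l,st,ce=cv2.connectedComponentsWithStats(m.astype(np.uint8))
    ok=[i for i in range(1,n) if st[i,4]>30];i=min(ok,key=lambda i:np.hypot(*(ce[i]-near)));return l==i
E
python3 - <<'E'
from meas import *
px={'scene':dict(L=(256,272),S=(361,320),C=(310,228),c=(414,264),sp=(308,230)),'top':dict(L=(273,275),S=(385,279),C=(305,213),c=(414,211),sp=(306,220))}
knob={}
for n in('scene','top'):
    p,d=load(n);c=cam(n);X=cloud(c,d);r,g,b=[p[...,i].astype(float) for i in range(3)]
    oak=(r>1.2*b)&(r>90)
    for k in'LS':
        m=blob(oak&(np.hypot(*(np.indices(d.shape)[::-1]-np.array(px[n][k])[:,None,None]))<45)&(X[...,2]>.004),px[n][k])
        ct=max(cv2.findContours(m.astype(np.uint8),0,1)[0],key=cv2.contourArea)[:,0]
        print(n,k,'disc',circ(onz(c,ct,.013)).round(4),'area',m.sum())
        t=m&(X[...,2]>.035);vu=np.argwhere(t);knob[n,k]=vu.mean(0)[::-1];print('   knob top px',knob[n,k].round(1),X[t].mean(0).round(4),t.sum(), onz(c,knob[n,k],.041).round(4))
    for k,h in(('C',.09),('c',.075)):
        m=(abs(X[...,2]-h)<.004)&(np.hypot(*(np.indices(d.shape)[::-1]-np.array(px[n][k])[:,None,None]))<35)&(r<1.3*b)
        uv=np.argwhere(m)[:,::-1];P=onz(c,uv,h);print(n,k,'rim',circ(P).round(4),len(uv),'zmed',np.median(X[m][:,2]).round(4),'pxc',proj(c,[*circ(P)[:2],h]).round(1))
    m=blob((r>1.5*b)&(r<125)&(X[...,2]>.085)&(X[...,2]<.13)&(np.hypot(*(np.indices(d.shape)[::-1]-np.array(px[n]['sp'])[:,None,None]))<45),px[n]['sp'])
    uv=np.argwhere(m)[:,::-1];P=onz(c,uv,.1);a=P[:,:2]-P[:,:2].mean(0);e=np.linalg.svd(a,full_matrices=False)[2][0];e*=np.sign(e[0]);s=a@e
    H=P[s<np.percentile(s,55),:2];mid=H.mean(0);e2=np.linalg.svd(H-mid,full_matrices=False)[2][0];e2*=np.sign(e2[0]);
    s=(P[:,:2]-mid)@e2;print(n,'spoon',len(uv),'dir',e2.round(3),'handle end',(mid+e2*s.min()).round(4),'blade end',(mid+e2*s.max()).round(4),'z',np.percentile(X[m][:,2],[10,50,90]).round(4))
    end=mid+e2*s.min();print('  endpx',proj(c,[*end,.1]).round(1))
    knob[n,'e']=proj(c,[*end,.1])[0]
    m=(abs(r-b)<25)&(r>120)&(X[...,2]>.018)&(X[...,2]<.027)&(X[...,1]>.2)&(X[...,0]<.56)&(X[...,0]>.38)
    uv=np.argwhere(m)[:,::-1];P=onz(c,uv,.024)[:,:2];R=cv2.minAreaRect((P*1000).astype(np.float32));print(n,'tray',R,len(P))
    m=(abs(X[...,2]-.27)<.006)&oak&(X[...,0]>.5)&(X[...,0]<.78)&(abs(X[...,1])<.3);uv=np.argwhere(m)
    Y=X[m];ys=np.arange(-.25,.3,.1);print(n,'shelf front x',[np.round(Y[abs(Y[:,1]-y)<.01][:,0].min(),3) for y in ys])
for k in'LSe':print(k,tri(cam('scene'),knob['scene',k],cam('top'),knob['top',k]))
E
```

```text
scene L disc [0.4428 0.1634 0.052 ] area 1233
   knob top px [253.9 266.8] [0.428  0.1512 0.0772] 64 [[0.4422 0.1628 0.041 ]]
scene S disc [ 0.4289 -0.1286  0.0419] area 939
   knob top px [359.8 316. ] [ 0.3966 -0.1343  0.1261] 67 [[ 0.4276 -0.1277  0.041 ]]
scene C rim [0.5882 0.0754 0.0467] 213 zmed 0.0899 pxc [[309.1 222.9]]
scene c rim [ 0.5976 -0.2027  0.0368] 219 zmed 0.0742 pxc [[415.1 262.2]]
scene spoon 273 dir [0.968 0.25 ] handle end [0.4948 0.0581] blade end [0.6409 0.0958] z [0.0964 0.0997 0.1025]
  endpx [[299.8 253.8]]
scene tray ((517.7977905273438, 660.32080078125), (792.3675537109375, 92.31867218017578), 80.98890686035156) 398
scene shelf front x [np.float64(0.589), np.float64(0.588), np.float64(0.586), np.float64(0.585), np.float64(0.584), np.float64(0.582)]
top L disc [0.4458 0.1618 0.0519] area 1276
   knob top px [272.7 273.8] [0.4354 0.1546 0.1205] 58 [[0.4454 0.1606 0.041 ]]
top S disc [ 0.4319 -0.1301  0.0419] area 846
   knob top px [386.  277.8] [ 0.4273 -0.1234  0.0791] 61 [[ 0.4311 -0.1297  0.041 ]]
top C rim [0.5913 0.0742 0.0465] 217 zmed 0.0896 pxc [[305.4 213.4]]
top c rim [ 0.6004 -0.2039  0.0367] 195 zmed 0.0746 pxc [[413.8 210.1]]
top spoon 267 dir [0.97  0.241] handle end [0.5007 0.0596] blade end [0.6375 0.0937] z [0.0978 0.1002 0.1028]
  endpx [[311.6 247.8]]
top tray ((475.740478515625, 369.9385070800781), (199.01014709472656, 89.94151306152344), 80.59276580810547) 388
top shelf front x [np.float64(0.593), np.float64(0.59), np.float64(0.59), np.float64(0.588), np.float64(0.586), np.float64(0.585)]
L (array([0.4444411 , 0.1622213 , 0.03857417]), np.float64(0.001867260725463607))
S (array([ 0.43013415, -0.12878449,  0.03799428]), np.float64(0.0018628070645998545))
e (array([0.50243773, 0.06067023, 0.08552957]), np.float64(0.0014159564703390872))
```

```bash
cat > plan.py <<'E'
# usage: plan.py x y z eangle tilt   (tool axis leans along heading eangle by tilt; prints shift/turn in move units)
import sys
from h import *
from scipy.spatial.transform import Rotation as Ro
def rot(ea,t):
    a,t=np.radians([ea,t]);e=np.array([np.cos(a),np.sin(a),0]);Z=np.array([0,0,1])
    z=-np.cos(t)*Z+np.sin(t)*e;x=-np.cos(t)*e-np.sin(t)*Z;return np.c_[x,np.cross(z,x),z]
def show(p,R):
    o=arm.get_obs();s=o['ee_rot'].T@(np.array(p)-o['position'])/.15;r=(Ro.from_matrix(o['ee_rot'].T@R)).as_rotvec(degrees=True)/60
    k=max(1,abs(s).max(),abs(r).max())
    print('t%.2f'%o['clock'],'pos',o['position'].round(4),'F',o['contact_force'].round(1),'w%.4f g%.1f'%(o['gripper_width'],o['grip_force']))
    print('shift',s.round(3),'turn',r.round(3),'calls',round(k,2),'rows',round(max(np.linalg.norm(s)*3,np.linalg.norm(r)*60/8.59),1),'scaled',(s/k).round(2),(r/k).round(2))
if __name__=='__main__':
    x,y,z,ea,t=map(float,sys.argv[1:]);show([x,y,z],rot(ea,t))
E
python3 plan.py .512 .0625 .2 14.2 10
```

```text
t0.15 pos [0.191  0.4885 0.2384] F [-0.2  0.2 -0.3] w0.0853 g0.0
shift [-3.028 -1.865  0.258] turn [-0.053 -0.162 -0.591] calls 3.03 rows 10.7 scaled [-1.   -0.62  0.09] [-0.02 -0.05 -0.2 ]
```

```bash
python3 -m creep '[{"translation":[-1,-0.62,0],"delta_rot":[0,0,-0.2],"claw":0},{"translation":[-1,-0.62,0],"delta_rot":[0,0,-0.2],"claw":0},{"translation":[-1,-0.62,0],"delta_rot":[0,0,-0.2],"claw":0},{"translation":[-1,-0.62,0],"delta_rot":[0,0,-0.2],"claw":0}]' 30; python3 plan.py .512 .0625 .2 14.2 10
```

```text
clock: 0.55
position: [0.2982, 0.3453, 0.239]
ee_rot: [[-0.986, 0.164, 0.0], [0.164, 0.986, -0.001], [-0.0, -0.001, -1.0]]
contact_force: [-0.2, -0.1, -0.4]
gripper_width: 0.043
grip_force: 0.0
t0.55 pos [0.2982 0.3453 0.239 ] F [-0.2 -0.1 -0.4] w0.0430 g0.0
shift [-1.716 -1.625  0.262] turn [-0.036 -0.164 -0.393] calls 1.72 rows 7.1 scaled [-1.   -0.95  0.15] [-0.02 -0.1  -0.23]
```

```bash
python3 -m creep '[{"translation":[-0.86,-0.82,0],"delta_rot":[0,0,-0.2],"claw":0},{"translation":[-0.86,-0.82,0],"delta_rot":[0,0,-0.2],"claw":0},{"translation":[-0.86,-0.82,0],"delta_rot":[0,0,-0.2],"claw":0},{"translation":[-0.86,-0.82,0],"delta_rot":[0,0,-0.2],"claw":0},{"translation":[-0.86,-0.82,0],"delta_rot":[0,0,-0.2],"claw":0}]'
python3 - <<'E'
from h import *
import pickle
o=arm.get_obs();p,d=arm.capture('wrist');np.savez('pics/wrist1.npz',p=p,d=d);pickle.dump(o,open('pics/o1.pkl','wb'));cv2.imwrite('pics/w1.png',p[...,::-1])
E
python3 plan.py .512 .0625 .2 14.2 10
```

```text
clock: 1.05
position: [0.4064, 0.2019, 0.2386]
ee_rot: [[-0.999, -0.039, 0.0], [-0.039, 0.999, -0.002], [-0.0, -0.002, -1.0]]
contact_force: [-0.4, 0.0, -0.0]
gripper_width: 0.0426
grip_force: 0.0
t1.10 pos [0.4051 0.2036 0.2387] F [-0.1 -0.   0.2] w0.0424 g0.0
shift [-0.673 -0.97   0.258] turn [-0.017 -0.167 -0.197] calls 1 rows 3.6 scaled [-0.67 -0.97  0.26] [-0.02 -0.17 -0.2 ]
```

View pics/w1.png

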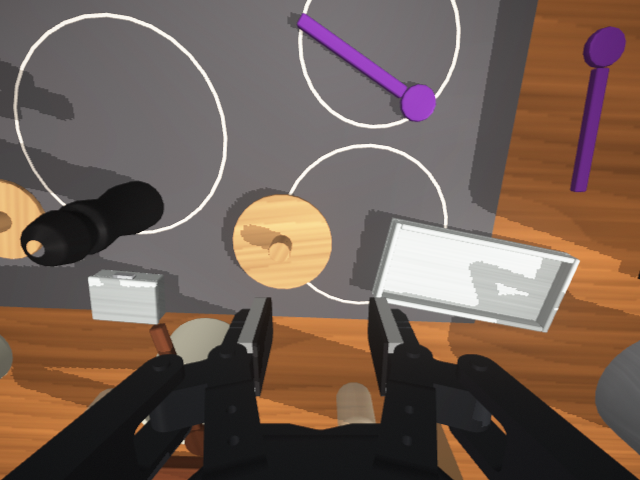

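The wrist view shows the large lid at (282,242) with its knob top near (280,258), the tray at (478,272) and the spoon handle end at (162,338). I'll measure these as a third view.

Run:
```python
from meas import *
import pickle
o=pickle.load(open('pics/o1.pkl','rb'));p,d=load('wrist',1);c=cam('wrist',o);X=cloud(c,d);r,g,b=[p[...,i].astype(float) for i in range(3)]
uvg=np.indices(d.shape)[::-1]
m=blob((r>1.2*b)&(r>90)&(np.hypot(uvg[0]-282,uvg[1]-242)<60)&(uvg[1]<295),(282,242))
ct=max(cv2.findContours(m.astype(np.uint8),0,1)[0],key=cv2.contourArea)[:,0]
print('disc',circ(onz(c,ct,.013)).round(4))
print('disc z',np.median(X[m][:,2]).round(4))
t=m&(X[...,2]>.037);vu=np.argwhere(t);u=vu.mean(0)[::-1];print('knob',u,t.sum(),onz(c,u,.041),np.median(X[t],0))
for n,q in(('scene',(253.9,266.8)),('top',(272.7,273.8))):print(tri(c,u,cam(n),q))
m=(abs(r-b)<25)&(r>110)&(abs(X[...,2]-.023)<.004)&(X[...,1]>.25)
P=onz(c,np.argwhere(m)[:,::-1],.024)[:,:2];print(cv2.minAreaRect((P*1000).astype(np.float32)))
f=X[262,430],X[250,480];print('floor',f)
m=(r>1.5*b)&(r<130)&(X[...,2]>.08)&(X[...,2]<.12)&(uvg[0]<200)&(uvg[1]<360);P=onz(c,np.argwhere(m)[:,::-1],.1);print('spoon end',len(P),P[P[:,0].argmin()],P[:,:2].mean(0),X[m][:,2].mean())
vu=np.argwhere(m);print(vu.min(0),vu.max(0))
```

```text
disc [0.4442 0.1625 0.0529]
disc z 0.0126
knob [278.07552083 250.9453125 ] 384 [[0.44309122 0.16155462 0.041     ]] [0.44310551 0.16249968 0.04044344]
(array([0.44174133, 0.16189687, 0.0436727 ]), np.float64(0.0003826328817406513))
(array([0.44624152, 0.16095977, 0.03297678]), np.float64(0.0004356310545683422))
((472.9810485839844, 368.5825500488281), (199.94447326660156, 90.30033874511719), 80.6363296508789)
floor (array([0.46202094, 0.32525423, 0.00532424]), array([0.44553945, 0.37733018, 0.00646247]))
spoon end 345 [0.49266353 0.06822351 0.1       ] [0.50873272 0.06585366] 0.09693426675027748
[323 149] [354 175]
```

```bash
python3 -m creep '[{"translation":[-0.65,-0.97,0.26],"delta_rot":[0,-0.167,-0.197],"claw":0},{"translation":[-0.65,-0.97,0.26],"delta_rot":[0,-0.167,-0.197],"claw":0},{"translation":[-0.65,-0.97,0.26],"delta_rot":[0,-0.167,-0.197],"claw":0},{"translation":[-0.65,-0.97,0.26],"delta_rot":[0,-0.167,-0.197],"claw":0},{"translation":[-0.65,-0.97,0.26],"delta_rot":[0,-0.167,-0.197],"claw":0}]'
python3 - <<'E'
from h import *
import pickle
o=arm.get_obs();p,d=arm.capture('wrist');np.savez('pics/wrist2.npz',p=p,d=d);pickle.dump(o,open('pics/o2.pkl','wb'));cv2.imwrite('pics/w2.png',p[...,::-1])
E
python3 plan.py .5135 .063 .100 14.2 10
```

```text
clock: 1.6
position: [0.5084, 0.063, 0.1983]
ee_rot: [[-0.954, -0.246, 0.169], [-0.245, 0.969, 0.025], [-0.17, -0.018, -0.985]]
contact_force: [-0.2, 0.1, -0.4]
gripper_width: 0.0426
grip_force: 0.0
t1.65 pos [0.5078 0.0645 0.199 ] F [-0.3 -0.   0.6] w0.0426 g0.0
shift [ 0.079 -0.008  0.657] turn [-0.015 -0.003  0.005] calls 1 rows 2.0 scaled [ 0.08 -0.01  0.66] [-0.02 -0.    0.  ]
```

View pics/w2.png

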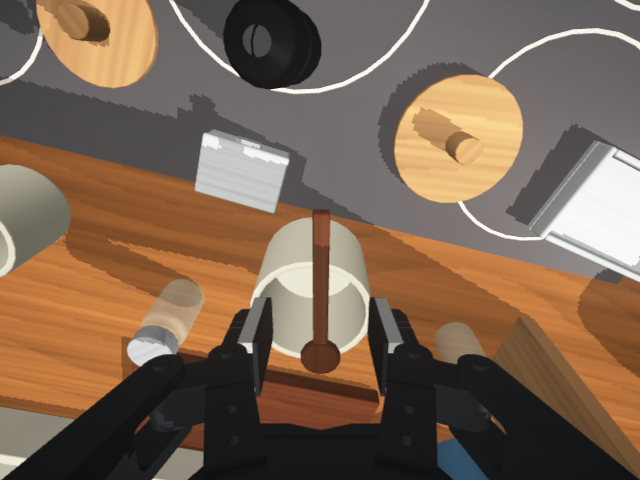

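The wrist view shows the spoon upright in the image, handle end (321,211) and blade (320,357), centred between the pads. The crock mouth centre is near (312,300). I refine with this view.

Run:
```python
from meas import *
import pickle
o=pickle.load(open('pics/o2.pkl','rb'));p,d=load('wrist',2);c=cam('wrist',o);X=cloud(c,d);r,g,b=[p[...,i].astype(float) for i in range(3)]
u,v=np.indices(d.shape)[::-1]
m=(r>1.5*b)&(r<140)&(u>295)&(u<345)&(v>200)&(v<375)&(X[...,2]>.094)&(X[...,2]<.106)
uv=np.argwhere(m)[:,::-1];P=onz(c,uv,.1)[:,:2]
h=P[uv[:,1]<330];mid=h.mean(0);e=np.linalg.svd(h-mid,full_matrices=False)[2][0];e*=np.sign(e[0]);s=(P-mid)@e
end=mid+e*s.min();print(len(uv),'dir',np.degrees(np.arctan2(e[1],e[0])),'end',end,'len',np.ptp(s),'point',end+.017*e,'zmed',np.median(X[m][:,2]))
for n,q in(('scene',(299.8,253.8)),('top',(311.6,247.8))):print('end tri',tri(c,proj(c,[*end,.1])[0],cam(n),q))
m=(r<1.3*b)&(abs(X[...,2]-.09)<.003)&(u>240)&(u<385)&(v>215)&(v<365);P=onz(c,np.argwhere(m)[:,::-1],.09);print('rim',circ(P),len(P))
```

```text
2896 dir 14.334998397942758 end [0.49643478 0.05828171] len 0.14994726267236755 point [0.51290548 0.06249076] zmed 0.09942399789643741
end tri (array([0.49696145, 0.05869507, 0.09701121]), np.float64(0.0006588794296696111))
end tri (array([0.50450212, 0.05985141, 0.08016593]), np.float64(0.00010018128875010752))
rim [0.58877816 0.07329706 0.04627685] 1524
```

```bash
python3 -m creep '[{"translation":[0.08,-0.01,0.33],"delta_rot":[0,0,0],"claw":0},{"translation":[0.08,-0.01,0.655],"delta_rot":[0,0,0],"claw":0},{"translation":[0.08,-0.01,0.655],"delta_rot":[0,0,0],"claw":0},{"translation":[0.08,-0.01,0.655],"delta_rot":[0,0,0],"claw":0}]'; python3 plan.py .513 .0625 .100 14.3 10
```

```text
clock: 2.05
position: [0.5125, 0.0643, 0.1007]
ee_rot: [[-0.953, -0.251, 0.168], [-0.25, 0.968, 0.027], [-0.17, -0.016, -0.985]]
contact_force: [-0.0, -0.9, 0.8]
gripper_width: 0.0426
grip_force: 0.0
t2.05 pos [0.5125 0.0643 0.1007] F [-0.  -0.9  0.8] w0.0426 g0.0
shift [ 0.001 -0.012  0.005] turn [-0.015 -0.004  0.007] calls 1 rows 0.1 scaled [ 0.   -0.01  0.  ] [-0.01 -0.    0.01]
```

Good. Close, let the grip settle, then lift slightly.

```bash
python3 -m creep '[{"translation":[0,-0.01,0],"delta_rot":[-0.015,0,0],"claw":-1},{"translation":[0,-0.01,0],"delta_rot":[-0.015,0,0],"claw":-1},{"translation":[0,-0.01,0],"delta_rot":[-0.015,0,0],"claw":-1},{"translation":[0,-0.01,0],"delta_rot":[-0.015,0,0],"claw":-1},{"translation":[0,-0.01,0],"delta_rot":[-0.015,0,0],"claw":-1},{"translation":[0,-0.01,0],"delta_rot":[-0.015,0,0],"claw":-1}]' 40;python3 plan.py .48 .055 .18 14.3 10
```

```text
clock: 2.65
position: [0.517, 0.0611, 0.1041]
ee_rot: [[-0.952, -0.251, 0.174], [-0.248, 0.968, 0.041], [-0.179, -0.004, -0.984]]
contact_force: [1.8, 1.2, 6.1]
gripper_width: 0.0097
grip_force: 39.9
t2.65 pos [0.517  0.0611 0.1041] F [1.8 1.2 6.1] w0.0097 g39.9
shift [ 0.155  0.021 -0.542] turn [-0.003  0.005  0.005] calls 1 rows 1.7 scaled [ 0.15  0.02 -0.54] [-0.  0.  0.]
```

Run:
```python
from h import *
import pickle
o=arm.get_obs();p,d=arm.capture('wrist');np.savez('pics/wrist3.npz',p=p,d=d);pickle.dump(o,open('pics/o3.pkl','wb'))
q,_=arm.capture('scene');A=cv2.resize(q[180:280,260:400],None,fx=4,fy=4);B=cv2.resize(p[150:400,200:440],None,fx=400/250,fy=400/250)
cv2.imwrite('pics/w3.png',np.hstack([A[:,:410],B])[...,::-1]);print(o['position'])
```

```text
[0.51703922 0.06109318 0.10412147]
```

View pics/w3.png

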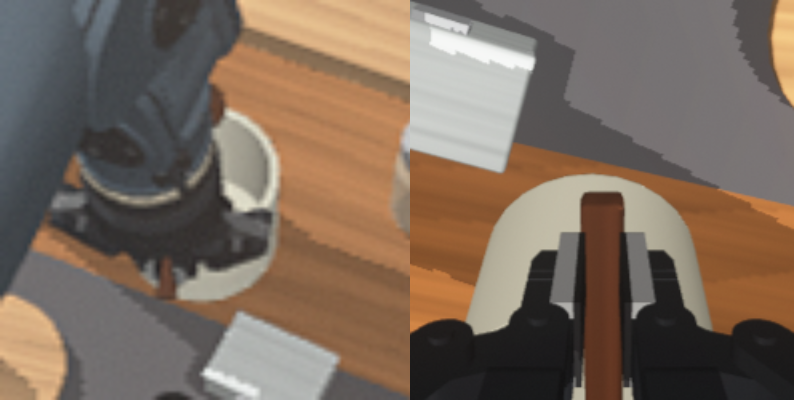

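```bash
python3 -m creep '[{"translation":[0.03,0,-0.1],"delta_rot":[0,0,0],"claw":-1},{"translation":[0.1,0.02,-0.35],"delta_rot":[0,0,0],"claw":-1},{"translation":[0.15,0.02,-0.55],"delta_rot":[0,0,0],"claw":-1},{"translation":[0.15,0.02,-0.55],"delta_rot":[0,0,0],"claw":-1},{"translation":[0.15,0.02,-0.55],"delta_rot":[0,0,0],"claw":-1}]';python3 - <<'E'
from meas import *
import pickle
o=arm.get_obs();p,d=arm.capture('wrist');np.savez('pics/wrist4.npz',p=p,d=d);pickle.dump(o,open('pics/o4.pkl','wb'))
c=cam('wrist',o);X=cloud(c,d);r,g,b=[p[...,i].astype(float) for i in range(3)];u,v=np.indices(d.shape)[::-1]
m=(r>1.5*b)&(r<140)&(u>290)&(u<350)&(v>150)&(v<430)&(X[...,2]>.12)
print(m.sum());Y=X[m];q=np.linalg.lstsq(np.c_[Y[:,:2],np.ones(len(Y))],Y[:,2],rcond=None)[0];print('plane',q)
i=np.argsort(Y[:,0]);print(Y[i[::len(i)//8]].round(4))
p2,_=arm.capture('scene');q=p2[150:300,200:400]
cv2.imwrite('pics/w4.png',np.hstack([cv2.resize(p[150:400,200:440],(384,400)),cv2.resize(q,(400,300))[:,:].repeat(1,0) if 0 else cv2.resize(q,(400,400))])[...,::-1])
E
python3 plan.py .48 .055 .18 14.3 10
```

```text
clock: 3.25
position: [0.4783, 0.0549, 0.179]
ee_rot: [[-0.953, -0.251, 0.168], [-0.248, 0.968, 0.041], [-0.173, -0.003, -0.985]]
contact_force: [-0.2, 0.3, -1.7]
gripper_width: 0.0093
grip_force: 39.2
2926
plane [-0.21594096  0.43966415  0.25433583]
[[0.3788 0.0297 0.2974]
 [0.4617 0.0499 0.1716]
 [0.4681 0.0471 0.1734]
 [0.4762 0.0573 0.1718]
 [0.4836 0.0532 0.172 ]
 [0.5008 0.0604 0.1713]
 [0.5197 0.0658 0.1708]
 [0.5404 0.0695 0.1704]
 [0.5585 0.0718 0.17  ]]
t3.35 pos [0.4775 0.055  0.1769] F [ 0.6 -0.1 -0.7] w0.0091 g39.2
shift [-0.019 -0.005 -0.017] turn [-0.001 -0.004  0.004] calls 1 rows 0.1 scaled [-0.02 -0.   -0.02] [-0. -0.  0.]
```

View pics/w4.png

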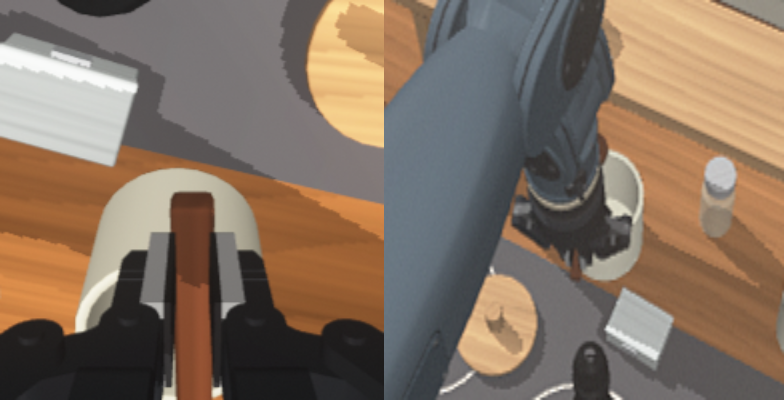

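The spoon is lifted level (its top stays within 2 mm over 100 mm) and the crock is unmoved. On to the tray.

```bash
python3 plan.py .43 .17 .20 45 10; python3 - <<'E'
E
```

```text
t3.35 pos [0.4775 0.055  0.1769] F [ 0.6 -0.1 -0.7] w0.0091 g39.2
shift [ 0.086  0.821 -0.172] turn [-0.088 -0.004 -0.5  ] calls 1 rows 3.5 scaled [ 0.09  0.82 -0.17] [-0.09 -0.   -0.5 ]
```

```bash
python3 -m creep '[{"translation":[0.2,0.1,-0.1],"delta_rot":[0,0,0],"claw":-1},{"translation":[0.3,0.3,-0.17],"delta_rot":[-0.01,0,-0.1],"claw":-1},{"translation":[0.25,0.5,-0.17],"delta_rot":[-0.03,0,-0.22],"claw":-1},{"translation":[0.2,0.65,-0.17],"delta_rot":[-0.05,0,-0.33],"claw":-1},{"translation":[0.09,0.82,-0.17],"delta_rot":[-0.08,0,-0.43],"claw":-1},{"translation":[0.09,0.82,-0.17],"delta_rot":[-0.088,0,-0.5],"claw":-1},{"translation":[0.09,0.82,-0.17],"delta_rot":[-0.088,0,-0.5],"claw":-1}]'; python3 plan.py .4655 .3155 .10 80.6 10
```

```text
clock: 4.05
position: [0.4297, 0.17, 0.1991]
ee_rot: [[-0.696, -0.708, 0.118], [-0.698, 0.706, 0.119], [-0.168, 0.001, -0.986]]
contact_force: [-0.4, -1.0, 0.1]
gripper_width: 0.0092
grip_force: 39.2
t4.05 pos [0.4297 0.17   0.1991] F [-0.4 -1.   0.1] w0.0092 g39.2
shift [-0.732  0.515  0.795] turn [-0.1   -0.005 -0.584] calls 1 rows 4.1 scaled [-0.73  0.52  0.79] [-0.1  -0.01 -0.58]
```

```bash
python3 -m creep '[{"translation":[-0.2,0.15,0.1],"delta_rot":[-0.02,0,-0.13],"claw":-1},{"translation":[-0.4,0.3,0.2],"delta_rot":[-0.04,0,-0.26],"claw":-1},{"translation":[-0.6,0.4,0.35],"delta_rot":[-0.06,0,-0.39],"claw":-1},{"translation":[-0.73,0.515,0.55],"delta_rot":[-0.08,0,-0.5],"claw":-1},{"translation":[-0.73,0.515,0.7],"delta_rot":[-0.1,0,-0.584],"claw":-1},{"translation":[-0.73,0.515,0.795],"delta_rot":[-0.1,0,-0.584],"claw":-1},{"translation":[-0.73,0.515,0.795],"delta_rot":[-0.1,0,-0.584],"claw":-1}]'
python3 - <<'E'
from meas import *
import pickle
o=arm.get_obs();p,d=arm.capture('wrist');np.savez('pics/wrist5.npz',p=p,d=d);c=cam('wrist',o);X=cloud(c,d);r,g,b=[p[...,i].astype(float) for i in range(3)];u,v=np.indices(d.shape)[::-1]
m=(r>1.5*b)&(r<140)&(u>290)&(u<350)&(v>150)&(v<430)&(X[...,2]>.06)&(X[...,2]<.12);Y=X[m]
i=np.argsort(Y[:,1]);print(o['position'],Y[i[::len(i)//6]].round(4))
m=(abs(r-b)<25)&(r>110)&(abs(X[...,2]-.023)<.004)&(X[...,1]>.25)&(X[...,0]>.4)&(X[...,0]<.54)
Q=onz(c,np.argwhere(m)[:,::-1],.024)[:,:2];print('tray visible',Q.min(0),Q.max(0))
E
python3 plan.py .4655 .3155 .025 80.6 10
```

```text
clock: 4.75
position: [0.4644, 0.3135, 0.0984]
ee_rot: [[-0.166, -0.986, 0.024], [-0.972, 0.167, 0.164], [-0.165, 0.003, -0.986]]
contact_force: [-0.4, 1.4, 0.2]
gripper_width: 0.0095
grip_force: 39.2
[0.46435308 0.31345839 0.09840866] [[0.4644 0.2947 0.0856]
 [0.4641 0.3031 0.0917]
 [0.465  0.3214 0.0913]
 [0.473  0.3395 0.09  ]
 [0.4716 0.3569 0.0895]
 [0.4753 0.3753 0.0888]
 [0.4784 0.3961 0.0886]]
tray visible [0.41516945 0.26328149] [0.52351581 0.46906045]
t4.80 pos [0.4654 0.3138 0.1006] F [-0.6 -0.5  0. ] w0.0094 g39.2
shift [0.073 0.001 0.499] turn [-0.    -0.006 -0.004] calls 1 rows 1.5 scaled [0.07 0.   0.5 ] [-0.   -0.01 -0.  ]
```

```bash
python3 -m creep '[{"translation":[0.04,0,0.25],"delta_rot":[0,0,0],"claw":-1},{"translation":[0.07,0,0.42],"delta_rot":[0,0,0],"claw":-1},{"translation":[0.07,0,0.46],"delta_rot":[0,0,0],"claw":-1},{"translation":[0.07,0,0.49],"delta_rot":[0,0,0],"claw":-1},{"translation":[0.07,0,0.49],"delta_rot":[0,0,0],"claw":-1}]';python3 -m creep '[{"translation":[0,0,0.02],"delta_rot":[0,0,0],"claw":-1},{"translation":[0,0,0.02],"delta_rot":[0,0,0],"claw":-1}]'
```

```text
clock: 5.3
position: [0.4683, 0.3174, 0.03]
ee_rot: [[-0.161, -0.986, 0.033], [-0.972, 0.165, 0.168], [-0.171, -0.005, -0.985]]
contact_force: [-0.2, 0.1, -0.7]
gripper_width: 0.0096
grip_force: 39.2
clock: 5.5
position: [0.4684, 0.318, 0.0268]
ee_rot: [[-0.161, -0.986, 0.033], [-0.972, 0.164, 0.168], [-0.171, -0.005, -0.985]]
contact_force: [0.7, -0.8, -0.7]
gripper_width: 0.009
grip_force: 39.2
```

```bash
python3 -m creep '[{"translation":[0,0,0.015],"delta_rot":[0,0,0],"claw":-1},{"translation":[0,0,0.015],"delta_rot":[0,0,0],"claw":-1}]';python3 -m creep '[{"translation":[0,0,0.015],"delta_rot":[0,0,0],"claw":-1},{"translation":[0,0,0.015],"delta_rot":[0,0,0],"claw":-1}]'
```

```text
clock: 5.7
position: [0.4676, 0.3181, 0.0234]
ee_rot: [[-0.161, -0.986, 0.031], [-0.972, 0.164, 0.167], [-0.17, -0.004, -0.985]]
contact_force: [0.3, 0.7, 0.1]
gripper_width: 0.0092
grip_force: 39.7
clock: 5.9
position: [0.468, 0.3184, 0.0223]
ee_rot: [[-0.161, -0.986, 0.032], [-0.972, 0.164, 0.167], [-0.17, -0.004, -0.985]]
contact_force: [-2.7, -1.7, 5.9]
gripper_width: 0.0094
grip_force: 41.0
```

```bash
python3 -m creep '[{"translation":[0,0,0],"delta_rot":[0,0,0],"claw":-0.35},{"translation":[0,0,0],"delta_rot":[0,0,0],"claw":-0.35},{"translation":[0,0,0],"delta_rot":[0,0,0],"claw":-0.35},{"translation":[0,0,-0.2],"delta_rot":[0,0,0],"claw":-0.35},{"translation":[0,0,-0.5],"delta_rot":[0,0,0],"claw":-0.35},{"translation":[0.2,0,-0.9],"delta_rot":[0,0,0],"claw":-0.35},{"translation":[0.2,0,-0.9],"delta_rot":[0,0,0],"claw":-0.35}]'
python3 - <<'E'
from meas import *
o=arm.get_obs();p,d=arm.capture('wrist');c=cam('wrist',o);X=cloud(c,d);cv2.imwrite('pics/w6.png',p[...,::-1]);r,g,b=[p[...,i].astype(float) for i in range(3)]
m=(r>1.5*b)&(r<140)&(X[...,1]>.27)&(X[...,1]<.47)&(X[...,0]>.42)&(X[...,0]<.52)&(X[...,2]<.04);Y=X[m];i=np.argsort(Y[:,1]);print(Y[i[::len(i)//8]].round(4))
E
python3 plan.py .40 .17 .13 -10 40
```

```text
clock: 6.6
position: [0.4608, 0.2661, 0.1542]
ee_rot: [[-0.16, -0.986, 0.038], [-0.972, 0.165, 0.169], [-0.173, -0.01, -0.985]]
contact_force: [-0.1, -0.1, 0.8]
gripper_width: 0.0276
grip_force: 0.0
[[0.4684 0.2996 0.0121]
 [0.4648 0.3354 0.0146]
 [0.4769 0.3714 0.0143]
 [0.4738 0.3936 0.0142]
 [0.4778 0.4126 0.0151]
 [0.496  0.4213 0.0167]
 [0.4702 0.4282 0.014 ]
 [0.4754 0.4355 0.0167]
 [0.4883 0.4468 0.0149]]
t6.65 pos [0.4613 0.2656 0.1551] F [-0.1 -0.8  1.5] w0.0277 g0.0
shift [0.714 0.299 0.041] turn [ 0.635 -0.382  1.383] calls 1.38 rows 11.0 scaled [0.52 0.22 0.03] [ 0.46 -0.28  1.  ]
```

View pics/w6.png

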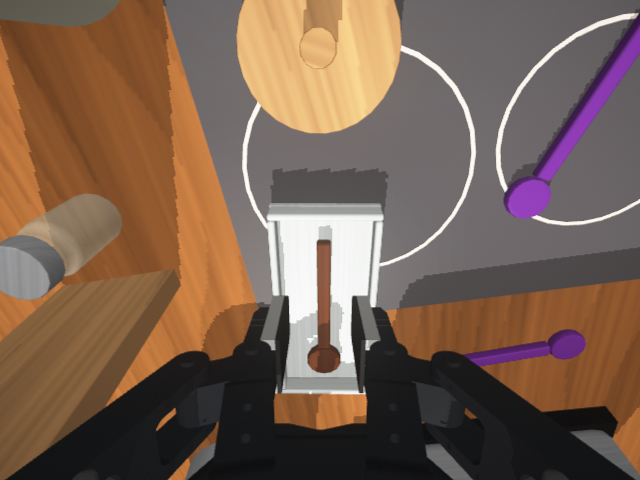

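The spoon lies flat inside the tray: handle end (324,242), blade (324,358), its top at 14–16 mm throughout. Now the large lid: swing the tool to heading -10°, tilt 40°.

```bash
python3 plan.py .38 .21 .19 35 25;python3 plan.py .38 .21 .19 50 15
```

```text
t6.65 pos [0.4613 0.2656 0.1551] F [-0.1 -0.8  1.5] w0.0277 g0.0
shift [ 0.407  0.47  -0.313] turn [ 0.218 -0.233  0.728] calls 1 rows 5.6 scaled [ 0.41  0.47 -0.31] [ 0.22 -0.23  0.73]
t6.65 pos [0.4613 0.2656 0.1551] F [-0.1 -0.8  1.5] w0.0277 g0.0
shift [ 0.407  0.47  -0.313] turn [ 0.099 -0.079  0.498] calls 1 rows 3.6 scaled [ 0.41  0.47 -0.31] [ 0.1  -0.08  0.5 ]
```

```bash
python3 -m creep '[{"translation":[0.2,0.2,-0.31],"delta_rot":[0.05,-0.05,0.15],"claw":0.1},{"translation":[0.41,0.47,-0.31],"delta_rot":[0.1,-0.1,0.3],"claw":0.1},{"translation":[0.41,0.47,-0.31],"delta_rot":[0.15,-0.17,0.5],"claw":0.1},{"translation":[0.41,0.47,-0.31],"delta_rot":[0.218,-0.233,0.728],"claw":0.1},{"translation":[0.41,0.47,-0.31],"delta_rot":[0.218,-0.233,0.728],"claw":0.1},{"translation":[0.41,0.47,-0.31],"delta_rot":[0.218,-0.233,0.728],"claw":0.1},{"translation":[0.41,0.47,-0.31],"delta_rot":[0.218,-0.233,0.728],"claw":0.1}]';python3 plan.py .4006 .1702 .0929 -10 40
```

```text
clock: 7.35
position: [0.3763, 0.2109, 0.1824]
ee_rot: [[-0.745, -0.576, 0.336], [-0.523, 0.817, 0.242], [-0.414, 0.005, -0.91]]
contact_force: [-0.2, 0.0, 0.3]
gripper_width: 0.0468
grip_force: 0.0
t7.35 pos [0.3763 0.2109 0.1824] F [-0.2  0.   0.3] w0.0468 g0.0
shift [ 0.268 -0.318  0.532] turn [ 0.406 -0.247  0.636] calls 1 rows 5.5 scaled [ 0.27 -0.32  0.53] [ 0.41 -0.25  0.64]
```

```bash
python3 -m creep '[{"translation":[0.27,-0.1,0.1],"delta_rot":[0.08,-0.05,0.12],"claw":0.1},{"translation":[0.27,-0.2,0.1],"delta_rot":[0.16,-0.1,0.25],"claw":0.1},{"translation":[0.27,-0.32,0.2],"delta_rot":[0.25,-0.15,0.38],"claw":0.1},{"translation":[0.27,-0.32,0.3],"delta_rot":[0.32,-0.2,0.5],"claw":0.1},{"translation":[0.27,-0.32,0.53],"delta_rot":[0.406,-0.247,0.636],"claw":0.1},{"translation":[0.27,-0.32,0.53],"delta_rot":[0.406,-0.247,0.636],"claw":0.1},{"translation":[0.27,-0.32,0.53],"delta_rot":[0.406,-0.247,0.636],"claw":0.1}]';python3 plan.py .4006 .1702 .0929 -10 40;python3 - <<'E'
from h import *
import pickle
o=arm.get_obs();p,d=arm.capture('wrist');np.savez('pics/wrist7.npz',p=p,d=d);pickle.dump(o,open('pics/o7.pkl','wb'));cv2.imwrite('pics/w7.png',p[...,::-1])
c=cam('wrist',o);r,g,b=[p[...,i].astype(float) for i in range(3)];X=cloud(c,d)
m=(np.hypot(X[...,0]-.4443,X[...,1]-.1625)<.016)&(r>1.2*b)&(X[...,2]>.037)&(X[...,2]<.05)
P=X[m];print('knob top',m.sum(),P.mean(0),np.argwhere(m).mean(0)[::-1],(P.min(0)+P.max(0))/2)
print('target in px',proj(c,[.4443,.1625,.041]))
E
```

```text
clock: 8.05
position: [0.3998, 0.1702, 0.0907]
ee_rot: [[-0.759, 0.169, 0.629], [0.126, 0.986, -0.112], [-0.639, -0.006, -0.769]]
contact_force: [-0.3, 0.1, -0.3]
gripper_width: 0.0473
grip_force: 0.0
t8.05 pos [0.3998 0.1702 0.0907] F [-0.3  0.1 -0.3] w0.0473 g0.0
shift [-0.013  0.001 -0.008] turn [-0.001 -0.005  0.007] calls 1 rows 0.1 scaled [-0.01  0.   -0.01] [-0.   -0.    0.01]
knob top 593 [0.44138824 0.16252562 0.03987766] [320.16694772 267.10286678] [0.4433564  0.16221699 0.03938947]
target in px [[320.91447975 271.05823313]]
```

View pics/w7.png

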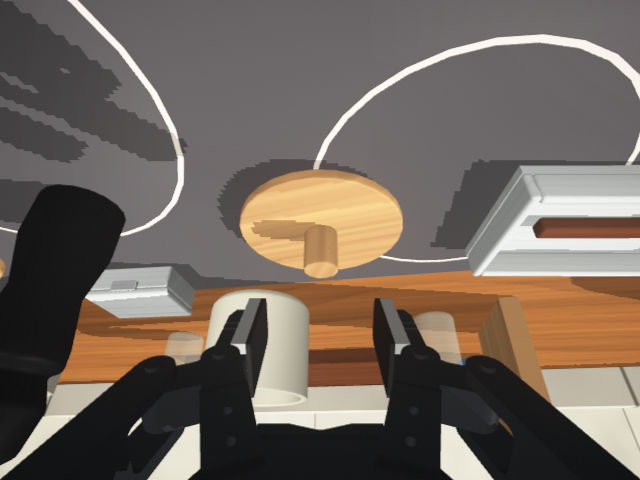

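The knob top is at (321,267), centred between the pads (midline 320). Advancing along the tool axis.

```bash
python3 -m creep '[{"translation":[-0.012,0,0.25],"delta_rot":[0,-0.004,0.006],"claw":0.1},{"translation":[-0.012,0,0.43],"delta_rot":[0,-0.004,0.006],"claw":0.1},{"translation":[-0.012,0,0.525],"delta_rot":[0,-0.004,0.006],"claw":0.1},{"translation":[-0.012,0,0.525],"delta_rot":[0,-0.004,0.006],"claw":0.1},{"translation":[-0.012,0,0.525],"delta_rot":[0,-0.004,0.006],"claw":0.1}]';python3 plan.py .4513 .1613 .0316 -10 40
```

```text
clock: 8.6
position: [0.4539, 0.1599, 0.0367]
ee_rot: [[-0.749, 0.18, 0.637], [0.14, 0.984, -0.113], [-0.647, 0.005, -0.762]]
contact_force: [0.8, 0.5, 0.2]
gripper_width: 0.0471
grip_force: 0.0
t8.60 pos [0.4539 0.1599 0.0367] F [0.8 0.5 0.2] w0.0471 g0.0
shift [0.037 0.006 0.014] turn [-0.     0.006 -0.007] calls 1 rows 0.1 scaled [0.04 0.01 0.01] [-0.    0.01 -0.01]
```

```bash
python3 -m creep '[{"translation":[0.03,0.005,0.01],"delta_rot":[0,0.004,-0.005],"claw":0.1},{"translation":[0.03,0.005,0.01],"delta_rot":[0,0.004,-0.005],"claw":0.1},{"translation":[0.03,0.005,0.01],"delta_rot":[0,0.004,-0.005],"claw":0.1}]';python3 plan.py .4513 .1613 .0316 -10 40
```

```text
clock: 8.9
position: [0.451, 0.162, 0.0324]
ee_rot: [[-0.753, 0.174, 0.635], [0.134, 0.985, -0.111], [-0.645, 0.002, -0.765]]
contact_force: [-0.2, -0.1, -0.3]
gripper_width: 0.047
grip_force: 0.0
t8.90 pos [0.451  0.162  0.0324] F [-0.2 -0.1 -0.3] w0.0470 g0.0
shift [ 0.002 -0.004  0.006] turn [ 0.001  0.002 -0.001] calls 1 rows 0.0 scaled [ 0.   -0.    0.01] [ 0.  0. -0.]
```

Good. Close with 50 N.

```bash
python3 -m creep '[{"translation":[0,0,0],"delta_rot":[0,0,0],"claw":-1},{"translation":[0,0,0],"delta_rot":[0,0,0],"claw":-1},{"translation":[0,0,0],"delta_rot":[0,0,0],"claw":-1},{"translation":[0,0,0],"delta_rot":[0,0,0],"claw":-1},{"translation":[0,0,0],"delta_rot":[0,0,0],"claw":-1}]' 50;python3 plan.py .4513 .1613 .0966 -10 40
```

```text
clock: 9.4
position: [0.4512, 0.1618, 0.0322]
ee_rot: [[-0.753, 0.175, 0.635], [0.135, 0.985, -0.111], [-0.644, 0.002, -0.765]]
contact_force: [-3.4, 0.2, 2.6]
gripper_width: 0.0197
grip_force: 49.3
t9.40 pos [0.4512 0.1618 0.0322] F [-3.4  0.2  2.6] w0.0197 g49.3
shift [-0.278 -0.003 -0.328] turn [ 0.     0.002 -0.002] calls 1 rows 1.3 scaled [-0.28 -0.   -0.33] [ 0.  0. -0.]
```

```bash
python3 -m creep '[{"translation":[-0.1,0,-0.12],"delta_rot":[0,0,0],"claw":-1},{"translation":[-0.25,0,-0.3],"delta_rot":[0,0,0],"claw":-1},{"translation":[-0.45,0,-0.535],"delta_rot":[0,0,0],"claw":-1},{"translation":[-0.45,0,-0.535],"delta_rot":[0,0,0],"claw":-1},{"translation":[-0.45,0,-0.535],"delta_rot":[0,0,0],"claw":-1},{"translation":[-0.45,0,-0.535],"delta_rot":[0,0,0],"claw":-1}]';python3 plan.py .5965 .0736 .1382 -10 40
cat > lidchk.py <<'E'
from meas import *
def chk(o,p,d,zc,g):
    # fit plane to the disc's top seen by the wrist camera (tool-relative height band)
    c=cam('wrist',o);X=cloud(c,d);r,gr,b=[p[...,i].astype(float) for i in range(3)]
    m=(r>1.2*b)&(r>90)&(abs(X[...,2]-zc)<.012)&(np.hypot(X[...,0]-g[0],X[...,1]-g[1])<.058)
    P=X[m];
    for _ in range(4):
        q=np.linalg.lstsq(np.c_[P[:,:2]-g,np.ones(len(P))],P[:,2],rcond=None)[0];e=abs(P[:,2]-np.c_[P[:,:2]-g,np.ones(len(P))]@q);P=P[e<max(.0015,2*np.median(e))]
    print('disc n',len(P),'slope x,y (deg)',np.degrees(q[:2]).round(2),'z at axis',q[2].round(4),'extent',P.min(0).round(3),P.max(0).round(3))
E
python3 - <<'E'
from lidchk import *
o=arm.get_obs();p,d=arm.capture('wrist');z=o['ee_rot'][:,2];g=o['position']-.011*z;np.savez('pics/wrist8.npz',p=p,d=d);print('g',g)
chk(o,p,d,g[2]-.027,g[:2])
E
```

```text
clock: 10.0
position: [0.4496, 0.1609, 0.1338]
ee_rot: [[-0.756, 0.175, 0.631], [0.134, 0.985, -0.113], [-0.641, -0.001, -0.768]]
contact_force: [0.2, 0.2, -2.1]
gripper_width: 0.0204
grip_force: 49.2
t10.00 pos [0.4496 0.1609 0.1338] F [ 0.2  0.2 -2.1] w0.0204 g49.2
shift [-0.837 -0.402  0.661] turn [-0.002 -0.002 -0.   ] calls 1 rows 3.4 scaled [-0.84 -0.4   0.66] [-0. -0. -0.]
g [0.44263391 0.16214256 0.14224225]
disc n 18689 slope x,y (deg) [-0.02 -0.12] z at axis 0.1143 extent [0.389 0.109 0.113] [0.486 0.214 0.116]
```

The lid hangs level (0.1°). Move it over the crock, with about 16 mm clearance.

```bash
python3 -m creep '[{"translation":[-0.2,-0.1,0.16],"delta_rot":[0,0,0],"claw":-1},{"translation":[-0.4,-0.2,0.32],"delta_rot":[0,0,0],"claw":-1},{"translation":[-0.6,-0.3,0.48],"delta_rot":[0,0,0],"claw":-1},{"translation":[-0.75,-0.36,0.59],"delta_rot":[0,0,0],"claw":-1},{"translation":[-0.837,-0.402,0.66],"delta_rot":[0,0,0],"claw":-1},{"translation":[-0.837,-0.402,0.66],"delta_rot":[0,0,0],"claw":-1},{"translation":[-0.837,-0.402,0.66],"delta_rot":[0,0,0],"claw":-1}]';python3 plan.py .5965 .0736 .1165 -10 40;python3 - <<'E'
from lidchk import *
import pickle
o=arm.get_obs();p,d=arm.capture('wrist');z=o['ee_rot'][:,2];g=o['position']-.011*z;np.savez('pics/wrist9.npz',p=p,d=d);pickle.dump(o,open('pics/o9.pkl','wb'));print('g',g)
chk(o,p,d,g[2]-.027,g[:2])
# crock body below: outer wall edges
q,_=arm.capture('top');s,_=arm.capture('scene');cv2.imwrite('pics/v9.png',np.hstack([cv2.resize(p[100:400,160:480],(400,375)),cv2.resize(s[150:300,240:400],(400,375))])[...,::-1])
E
```

```text
clock: 10.75
position: [0.5959, 0.0737, 0.1381]
ee_rot: [[-0.757, 0.176, 0.63], [0.135, 0.984, -0.113], [-0.64, -0.0, -0.769]]
contact_force: [0.2, 0.2, -1.8]
gripper_width: 0.0199
grip_force: 49.2
t10.75 pos [0.5959 0.0737 0.1381] F [ 0.2  0.2 -1.8] w0.0199 g49.2
shift [ 0.089 -0.     0.113] turn [-0.001 -0.004 -0.001] calls 1 rows 0.4 scaled [ 0.09 -0.    0.11] [-0. -0. -0.]
g [0.58900336 0.07496666 0.14654338]
disc n 18726 slope x,y (deg) [-0.1  -0.04] z at axis 0.1185 extent [0.536 0.022 0.117] [0.629 0.127 0.12 ]
```

View pics/v9.png

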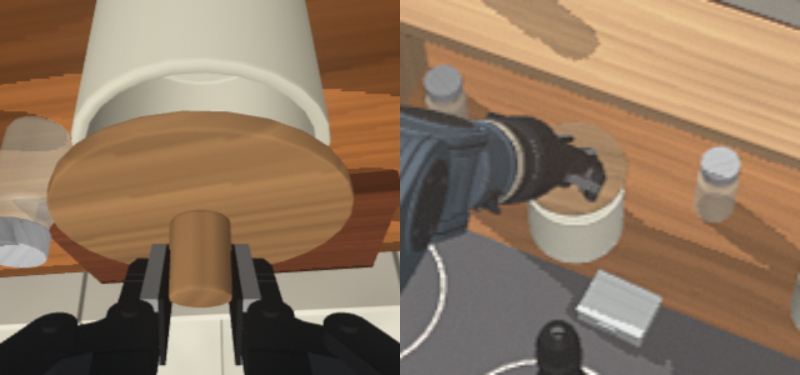

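The lid hangs over the mouth, roughly centred. I'll check rim centre against disc centre in the same wrist picture.

```bash
cat >> lidchk.py <<'E'
def rel(o,p,d,rimz,discz,gxy,Rr,Rd):
    c=cam('wrist',o);X=cloud(c,d);r,gr,b=[p[...,i].astype(float) for i in range(3)];rr=np.hypot(X[...,0]-gxy[0],X[...,1]-gxy[1])
    def fit(P,R):return least_squares(lambda q:np.hypot(P[:,0]-q[0],P[:,1]-q[1])-R,gxy,loss='soft_l1',f_scale=.0007).x
    m=(r<1.3*b)&(abs(X[...,2]-rimz)<.002)&(rr<Rr+.02)&(X[...,0]<gxy[0]);P=onz(c,np.argwhere(m)[:,::-1],rimz);a=fit(P,Rr-.003)
    m=((r>1.2*b)&(abs(X[...,2]-discz)<.003)&(rr<Rd+.008)).astype(np.uint8);ct=max(cv2.findContours(m,0,1)[0],key=cv2.contourArea)[:,0]
    Q=onz(c,ct,discz);Q=Q[np.hypot(*(Q[:,:2]-gxy).T)>Rd-.008];f=fit(Q,Rd)
    print('rim',a.round(4),len(P),'disc',f.round(4),len(Q),'rim-disc mm',((a-f)*1000).round(1))
E
python3 - <<'E'
from lidchk import *
import pickle
o=pickle.load(open('pics/o9.pkl','rb'));p,d=load('wrist',9)
rel(o,p,d,.09,.1185,np.array([.589,.075]),.05,.053)
E
```

```text
rim [0.5893 0.0745] 3187 disc [0.5867 0.0748] 510 rim-disc mm [ 2.6 -0.3]
```

Bearing in mind the disc's side face biases that fit, the offset is within about 1 mm. Lower gently.

```bash
python3 -m creep '[{"translation":[0.02,0,0.03],"delta_rot":[0,0,0],"claw":-1},{"translation":[0.045,0,0.065],"delta_rot":[0,0,0],"claw":-1},{"translation":[0.07,0,0.1],"delta_rot":[0,0,0],"claw":-1},{"translation":[0.07,0,0.1],"delta_rot":[0,0,0],"claw":-1},{"translation":[0.07,0,0.1],"delta_rot":[0,0,0],"claw":-1}]';python3 plan.py .5967 .0736 .1165 -10 40
```

```text
clock: 11.4
position: [0.5988, 0.0738, 0.1223]
ee_rot: [[-0.754, 0.175, 0.633], [0.135, 0.985, -0.112], [-0.643, 0.001, -0.766]]
contact_force: [-0.3, 0.5, -1.3]
gripper_width: 0.0204
grip_force: 49.2
t11.40 pos [0.5988 0.0738 0.1223] F [-0.3  0.5 -1.3] w0.0204 g49.2
shift [ 0.035 -0.004  0.021] turn [-0.     0.    -0.002] calls 1 rows 0.1 scaled [ 0.04 -0.    0.02] [-0.  0. -0.]
```

```bash
python3 -m creep '[{"translation":[0.02,-0.002,0.008],"delta_rot":[0,0,0],"claw":-1},{"translation":[0.03,-0.002,0.018],"delta_rot":[0,0,0],"claw":-1},{"translation":[0.03,-0.002,0.018],"delta_rot":[0,0,0],"claw":-1},{"translation":[0.03,-0.002,0.018],"delta_rot":[0,0,0],"claw":-1}]';python3 plan.py .5967 .0736 .1165 -10 40
```

```text
clock: 11.8
position: [0.5975, 0.0738, 0.1181]
ee_rot: [[-0.753, 0.175, 0.634], [0.135, 0.985, -0.112], [-0.644, 0.001, -0.765]]
contact_force: [0.6, -0.5, -0.9]
gripper_width: 0.02
grip_force: 49.2
t11.80 pos [0.5975 0.0738 0.1181] F [ 0.6 -0.5 -0.9] w0.0200 g49.2
shift [ 0.011 -0.002  0.005] turn [-0.     0.001 -0.002] calls 1 rows 0.0 scaled [ 0.01 -0.    0.01] [-0.  0. -0.]
```

```bash
python3 -m creep '[{"translation":[0.008,0,0.009],"delta_rot":[0,0,0],"claw":-1},{"translation":[0.008,0,0.009],"delta_rot":[0,0,0],"claw":-1}]';python3 -m creep '[{"translation":[0.005,0,0.006],"delta_rot":[0,0,0],"claw":-1},{"translation":[0.005,0,0.006],"delta_rot":[0,0,0],"claw":-1}]'
```

```text
clock: 12.0
position: [0.5974, 0.0738, 0.1162]
ee_rot: [[-0.753, 0.175, 0.634], [0.135, 0.985, -0.112], [-0.644, 0.001, -0.765]]
contact_force: [0.6, -0.1, -1.8]
gripper_width: 0.0201
grip_force: 49.2
clock: 12.2
position: [0.5981, 0.0738, 0.1162]
ee_rot: [[-0.752, 0.175, 0.635], [0.135, 0.985, -0.112], [-0.645, 0.001, -0.764]]
contact_force: [0.4, 0.0, 1.4]
gripper_width: 0.0198
grip_force: 49.4
```

Contact at the expected height. Release and back out along the tool axis.

```bash
python3 -m creep '[{"translation":[0,0,0],"delta_rot":[0,0,0],"claw":-0.2},{"translation":[0,0,0],"delta_rot":[0,0,0],"claw":0},{"translation":[0,0,0],"delta_rot":[0,0,0],"claw":0},{"translation":[0,0,0],"delta_rot":[0,0,0],"claw":0},{"translation":[0,0,-0.15],"delta_rot":[0,0,0],"claw":0},{"translation":[0,0,-0.4],"delta_rot":[0,0,0],"claw":0},{"translation":[0,0,-0.7],"delta_rot":[0,0,0],"claw":0},{"translation":[0,0,-0.7],"delta_rot":[0,0,0],"claw":0}]';python3 - <<'E'
from lidchk import *
o=arm.get_obs();p,d=arm.capture('wrist');np.savez('pics/wrist10.npz',p=p,d=d)
chk(o,p,d,.097,np.array([.5895,.0745]));rel(o,p,d,.09,.097,np.array([.5895,.0745]),.05,.053)
E
python3 plan.py .40 -.02 .25 -10 40;python3 plan.py .3863 -.122 .0929 -10 40
```

```text
clock: 13.0
position: [0.5325, 0.0866, 0.2044]
ee_rot: [[-0.745, 0.174, 0.644], [0.135, 0.985, -0.11], [-0.653, 0.005, -0.757]]
contact_force: [1.5, 0.5, 1.1]
gripper_width: 0.043
grip_force: 0.0
disc n 8969 slope x,y (deg) [ 0.13 -0.03] z at axis 0.0965 extent [0.538 0.022 0.095] [0.643 0.126 0.098]
rim [0.5858 0.0737] 35 disc [0.5893 0.0747] 343 rim-disc mm [-3.6 -1. ]
t13.05 pos [0.5323 0.0864 0.2014] F [0.5 0.1 0.5] w0.0427 g0.0
shift [ 0.353 -0.85  -0.733] turn [ 0.003  0.01  -0.003] calls 1 rows 3.5 scaled [ 0.35 -0.85 -0.73] [ 0.    0.01 -0.  ]
t13.05 pos [0.5323 0.0864 0.2014] F [0.5 0.1 0.5] w0.0427 g0.0
shift [ 1.011 -1.54   0.079] turn [ 0.003  0.01  -0.003] calls 1.54 rows 5.5 scaled [ 0.66 -1.    0.05] [ 0.    0.01 -0.  ]
```

The large lid is home: disc top at 96.5 mm, level to 0.13°, centred. Now the small lid, passing over the pepper mill at height.

```bash
python3 -m creep '[{"translation":[0,-0.1,-0.33],"delta_rot":[0,0.005,0],"claw":0.1},{"translation":[0.1,-0.35,-0.6],"delta_rot":[0,0.01,0],"claw":0.1},{"translation":[0.25,-0.6,-0.73],"delta_rot":[0,0.01,0],"claw":0.1},{"translation":[0.353,-0.9,-0.73],"delta_rot":[0,0.01,0],"claw":0.1},{"translation":[0.353,-1,-0.73],"delta_rot":[0,0.01,0],"claw":0.1},{"translation":[0.353,-1,-0.73],"delta_rot":[0,0.01,0],"claw":0.1},{"translation":[0.353,-1,-0.73],"delta_rot":[0,0.01,0],"claw":0.1}]';python3 plan.py .3867 -.1217 .0929 -10 40
```

```text
clock: 13.75
position: [0.4216, -0.0458, 0.2517]
ee_rot: [[-0.779, 0.178, 0.601], [0.142, 0.984, -0.108], [-0.611, 0.001, -0.792]]
contact_force: [-0.1, -0.7, 0.1]
gripper_width: 0.0468
grip_force: 0.0
t13.75 pos [ 0.4216 -0.0458  0.2517] F [-0.1 -0.7  0.1] w0.0468 g0.0
shift [ 0.756 -0.54   0.753] turn [-0.002 -0.039 -0.004] calls 1 rows 3.6 scaled [ 0.76 -0.54  0.75] [-0.   -0.04 -0.  ]
```

```bash
python3 -m creep '[{"translation":[0.1,-0.3,0],"delta_rot":[0,-0.02,0],"claw":0.1},{"translation":[0.2,-0.54,0.1],"delta_rot":[0,-0.039,0],"claw":0.1},{"translation":[0.4,-0.54,0.35],"delta_rot":[0,-0.039,0],"claw":0.1},{"translation":[0.6,-0.54,0.6],"delta_rot":[0,-0.039,0],"claw":0.1},{"translation":[0.756,-0.54,0.753],"delta_rot":[0,-0.039,0],"claw":0.1},{"translation":[0.756,-0.54,0.753],"delta_rot":[0,-0.039,0],"claw":0.1},{"translation":[0.756,-0.54,0.753],"delta_rot":[0,-0.039,0],"claw":0.1}]';python3 - <<'E'
from lidchk import *
o=arm.get_obs();p,d=arm.capture('wrist');c=cam('wrist',o);r,g,b=[p[...,i].astype(float) for i in range(3)];X=cloud(c,d)
m=(np.hypot(X[...,0]-.4304,X[...,1]+.1294)<.016)&(r>1.2*b)&(X[...,2]>.037)&(X[...,2]<.05)
u=np.argwhere(m).mean(0)[::-1];print('knob px',u,m.sum(),onz(c,u,.041),'expected',proj(c,[.4304,-.1294,.041]))
for n,q in(('scene',(359.8,316.)),('top',(386.,277.8))):print(tri(c,u,cam(n),q))
m=((r>1.2*b)&(abs(X[...,2]-.0125)<.003)&(np.hypot(X[...,0]-.4304,X[...,1]+.1294)<.055)).astype(np.uint8);ct=max(cv2.findContours(m,0,1)[0],key=cv2.contourArea)[:,0];print('disc',circ(onz(c,ct,.013)))
E
python3 plan.py .4374 -.1306 .0316 -10 40
```

```text
clock: 14.45
position: [0.4159, -0.1371, 0.0911]
ee_rot: [[-0.773, 0.164, 0.613], [0.137, 0.986, -0.091], [-0.62, 0.014, -0.785]]
contact_force: [0.3, 0.4, 0.4]
gripper_width: 0.0469
grip_force: 0.0
knob px [335.60119048 239.99761905] 840 [[ 0.42629016 -0.12999823  0.041     ]] expected [[337.67605763 244.09201747]]
(array([ 0.42735027, -0.12885336,  0.04062568]), np.float64(0.0012659456526359933))
(array([ 0.43159806, -0.1304382 ,  0.03736145]), np.float64(0.00010726248478773517))
disc [ 0.42733231 -0.13008945  0.0418308 ]
t14.50 pos [ 0.4174 -0.1385  0.0952] F [ 0.8 -0.3 -0.1] w0.0474 g0.0
shift [0.169 0.069 0.408] turn [ 0.014 -0.023  0.001] calls 1 rows 1.3 scaled [0.17 0.07 0.41] [ 0.01 -0.02  0.  ]
```

```bash
python3 plan.py .3867 -.1217 .0929 -10 40;python3 -m creep '[{"translation":[0.15,0.08,-0.12],"delta_rot":[0.01,-0.02,0],"claw":0.1},{"translation":[0.15,0.08,-0.12],"delta_rot":[0.01,-0.02,0],"claw":0.1},{"translation":[0.15,0.08,-0.12],"delta_rot":[0.01,-0.02,0],"claw":0.1},{"translation":[0.15,0.08,-0.12],"delta_rot":[0.01,-0.02,0],"claw":0.1}]';python3 plan.py .3867 -.1217 .0929 -10 40
```

```text
t14.50 pos [ 0.4174 -0.1385  0.0952] F [ 0.8 -0.3 -0.1] w0.0474 g0.0
shift [ 0.182  0.077 -0.125] turn [ 0.014 -0.023  0.001] calls 1 rows 0.7 scaled [ 0.18  0.08 -0.13] [ 0.01 -0.02  0.  ]
clock: 14.9
position: [0.4156, -0.1386, 0.0947]
ee_rot: [[-0.772, 0.165, 0.614], [0.137, 0.986, -0.093], [-0.621, 0.012, -0.784]]
contact_force: [-0.2, -0.4, -0.4]
gripper_width: 0.0471
grip_force: 0.0
t14.90 pos [ 0.4156 -0.1386  0.0947] F [-0.2 -0.4 -0.4] w0.0471 g0.0
shift [ 0.172  0.079 -0.119] turn [ 0.015 -0.027 -0.001] calls 1 rows 0.7 scaled [ 0.17  0.08 -0.12] [ 0.01 -0.03 -0.  ]
```

```bash
python3 -c "
from plant import arm
o=arm.get_obs();print(o['qpos'].round(3),o['joint_efforts'].round(1))"
```

```text
[-0.72  -0.99  -1.049  0.924  0.342 -0.446] [ 0.  -4.5 36.7 -4.4  1.   0. ]
```

Joint 2 is at its limit for that pre-pose. I'll use tilt 35° and come down vertically over the knob instead.

```bash
python3 plan.py .4362 -.1306 .085 -10 35
```

```text
t14.90 pos [ 0.4156 -0.1386  0.0947] F [-0.2 -0.4 -0.4] w0.0471 g0.0
shift [-0.059  0.075  0.13 ] turn [ 0.015  0.056 -0.   ] calls 1 rows 0.5 scaled [-0.06  0.07  0.13] [ 0.01  0.06 -0.  ]
```

```bash
python3 -m creep '[{"translation":[-0.06,0.07,0.1],"delta_rot":[0.01,0.056,0],"claw":0.1},{"translation":[-0.06,0.07,0.13],"delta_rot":[0.01,0.056,0],"claw":0.1},{"translation":[-0.06,0.07,0.13],"delta_rot":[0.01,0.056,0],"claw":0.1},{"translation":[-0.06,0.07,0.13],"delta_rot":[0.01,0.056,0],"claw":0.1}]'; python3 plan.py .4362 -.1306 .085 -10 35; python3 -c "
from plant import arm
print(arm.get_obs()['qpos'].round(3))"
```

```text
clock: 15.3
position: [0.4351, -0.1307, 0.0828]
ee_rot: [[-0.808, 0.171, 0.564], [0.144, 0.985, -0.093], [-0.571, 0.006, -0.821]]
contact_force: [0.5, -0.4, -0.1]
gripper_width: 0.047
grip_force: 0.0
t15.30 pos [ 0.4351 -0.1307  0.0828] F [ 0.5 -0.4 -0.1] w0.0470 g0.0
shift [-0.014  0.002 -0.008] turn [ 0.006 -0.003 -0.001] calls 1 rows 0.0 scaled [-0.01  0.   -0.01] [ 0.01 -0.   -0.  ]
[-0.612 -0.841 -0.989  0.863  0.25  -0.366]
```

```bash
python3 - <<'E'
from lidchk import *
o=arm.get_obs();p,d=arm.capture('wrist');c=cam('wrist',o);r,g,b=[p[...,i].astype(float) for i in range(3)];X=cloud(c,d)
m=(np.hypot(X[...,0]-.4304,X[...,1]+.1294)<.016)&(r>1.2*b)&(X[...,2]>.039)&(X[...,2]<.05)
u=np.argwhere(m).mean(0)[::-1];P=X[m];print('knob px',u,m.sum(),onz(c,u,.041),'mid',(P.min(0)+P.max(0))/2)
E
python3 plan.py .4362 -.1306 .031 -10 35
```

```text
knob px [319.38074866 238.0459893 ] 935 [[ 0.42808637 -0.12988419  0.041     ]] mid [ 0.4300132  -0.13016721  0.04029198]
t15.35 pos [ 0.4351 -0.131   0.0832] F [-0.1  0.2  0.3] w0.0472 g0.0
shift [0.194 0.002 0.289] turn [ 0.005 -0.002 -0.001] calls 1 rows 1.0 scaled [0.19 0.   0.29] [ 0.01 -0.   -0.  ]
```

```bash
python3 -m creep '[{"translation":[0.08,0,0.12],"delta_rot":[0.005,0,0],"claw":0.1},{"translation":[0.15,0,0.22],"delta_rot":[0.005,0,0],"claw":0.1},{"translation":[0.194,0,0.285],"delta_rot":[0.005,0,0],"claw":0.1},{"translation":[0.194,0,0.285],"delta_rot":[0.005,0,0],"claw":0.1},{"translation":[0.194,0,0.285],"delta_rot":[0.005,0,0],"claw":0.1}]'; python3 plan.py .4362 -.1306 .031 -10 35
```

```text
clock: 15.85
position: [0.4361, -0.1311, 0.032]
ee_rot: [[-0.807, 0.175, 0.564], [0.144, 0.985, -0.1], [-0.573, 0.001, -0.82]]
contact_force: [0.5, 0.2, 1.0]
gripper_width: 0.0469
grip_force: 0.0
t15.85 pos [ 0.4361 -0.1311  0.032 ] F [0.5 0.2 1. ] w0.0469 g0.0
shift [0.004 0.004 0.006] turn [-0.    -0.001 -0.001] calls 1 rows 0.0 scaled [0.   0.   0.01] [-0. -0. -0.]
```

```bash
python3 -m creep '[{"translation":[0,0.003,0],"delta_rot":[0,0,0],"claw":-1},{"translation":[0,0.003,0],"delta_rot":[0,0,0],"claw":-1},{"translation":[0,0.003,0],"delta_rot":[0,0,0],"claw":-1},{"translation":[0,0.003,0],"delta_rot":[0,0,0],"claw":-1},{"translation":[0,0.003,0],"delta_rot":[0,0,0],"claw":-1}]' 50;python3 -m creep '[{"translation":[-0.1,0,-0.14],"delta_rot":[0,0,0],"claw":-1},{"translation":[-0.2,0,-0.28],"delta_rot":[0,0,0],"claw":-1},{"translation":[-0.33,0,-0.48],"delta_rot":[0,0,0],"claw":-1},{"translation":[-0.33,0,-0.48],"delta_rot":[0,0,0],"claw":-1},{"translation":[-0.33,0,-0.48],"delta_rot":[0,0,0],"claw":-1}]';python3 - <<'E'
from lidchk import *
o=arm.get_obs();p,d=arm.capture('wrist');z=o['ee_rot'][:,2];g=o['position']-.011*z;print('g',g)
chk(o,p,d,g[2]-.027,g[:2])
E
python3 plan.py .605 -.2048 .118 -10 35
```

```text
clock: 16.35
position: [0.4372, -0.131, 0.0335]
ee_rot: [[-0.806, 0.174, 0.565], [0.142, 0.985, -0.1], [-0.574, -0.0, -0.819]]
contact_force: [-4.1, -0.3, 5.9]
gripper_width: 0.0198
grip_force: 49.5
clock: 16.85
position: [0.4359, -0.1304, 0.1196]
ee_rot: [[-0.807, 0.174, 0.564], [0.143, 0.985, -0.099], [-0.573, 0.0, -0.82]]
contact_force: [0.4, -0.5, -1.3]
gripper_width: 0.0197
grip_force: 49.1
g [ 0.42971414 -0.12931997  0.12866363]
disc n 11727 slope x,y (deg) [ 0.37 -0.04] z at axis 0.0988 extent [ 0.386 -0.172  0.097] [ 0.459 -0.087  0.1  ]
t16.90 pos [ 0.435  -0.1298  0.1176] F [ 0.  -0.3 -1.8] w0.0201 g49.1
shift [-0.99  -0.295  0.683] turn [ 0.001 -0.004 -0.001] calls 1 rows 3.7 scaled [-0.99 -0.29  0.68] [ 0. -0. -0.]
```

The lid is level and firmly held. Carry it over the small crock.

```bash
python3 -m creep '[{"translation":[-0.22,-0.07,0.15],"delta_rot":[0,0,0],"claw":-1},{"translation":[-0.45,-0.14,0.31],"delta_rot":[0,0,0],"claw":-1},{"translation":[-0.7,-0.21,0.48],"delta_rot":[0,0,0],"claw":-1},{"translation":[-0.87,-0.26,0.6],"delta_rot":[0,0,0],"claw":-1},{"translation":[-0.985,-0.295,0.683],"delta_rot":[0,0,0],"claw":-1},{"translation":[-0.985,-0.295,0.683],"delta_rot":[0,0,0],"claw":-1},{"translation":[-0.985,-0.295,0.683],"delta_rot":[0,0,0],"claw":-1}]';python3 - <<'E'
from lidchk import *
o=arm.get_obs();p,d=arm.capture('wrist');z=o['ee_rot'][:,2];g=o['position']-.011*z;print('g',g)
chk(o,p,d,g[2]-.029,g[:2]);rel(o,p,d,.075,g[2]-.0295,np.array([.599,-.2035]),.04,.043)
s,_=arm.capture('scene');cv2.imwrite('pics/v12.png',np.hstack([cv2.resize(p[100:400,160:480],(400,375)),cv2.resize(s[190:340,340:500],(400,375))])[...,::-1])
E
python3 plan.py .6055 -.2047 .1025 -10 35
```

```text
clock: 17.6
position: [0.6033, -0.204, 0.1156]
ee_rot: [[-0.811, 0.174, 0.559], [0.145, 0.985, -0.096], [-0.567, 0.003, -0.824]]
contact_force: [0.9, 0.3, -2.1]
gripper_width: 0.0198
grip_force: 49.1
g [ 0.59713377 -0.20295347  0.12468778]
disc n 12267 slope x,y (deg) [-0.06  0.2 ] z at axis 0.0947 extent [ 0.553 -0.246  0.093] [ 0.63  -0.161  0.096]
rim [ 0.5985 -0.2045] 1753 disc [ 0.5943 -0.2028] 395 rim-disc mm [ 4.2 -1.7]
t17.70 pos [ 0.6033 -0.2041  0.1169] F [ 0.2 -0.2 -1. ] w0.0199 g49.1
shift [ 0.042 -0.002  0.088] turn [ 0.002 -0.006 -0.002] calls 1 rows 0.3 scaled [ 0.04 -0.    0.09] [ 0.   -0.01 -0.  ]
```

View pics/v12.png

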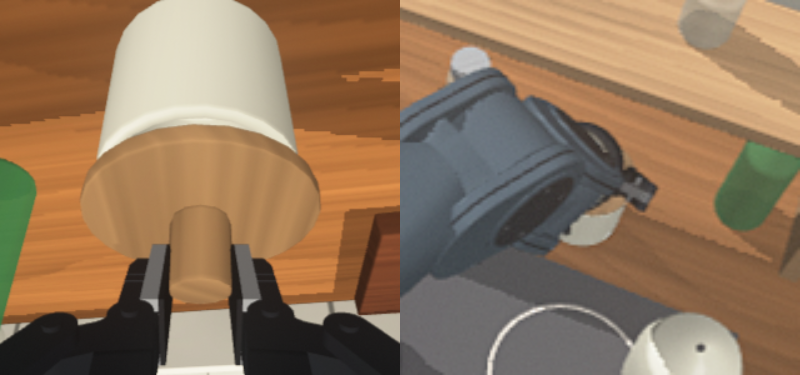

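The lid is over the mouth, about 2 mm short in x and 1 mm off in y. Correct, then lower.

```bash
python3 -m creep '[{"translation":[-0.005,-0.006,0.03],"delta_rot":[0,-0.004,0],"claw":-1},{"translation":[0.005,-0.006,0.04],"delta_rot":[0,-0.004,0],"claw":-1},{"translation":[0.005,-0.006,0.04],"delta_rot":[0,-0.004,0],"claw":-1},{"translation":[0.005,-0.006,0.04],"delta_rot":[0,-0.004,0],"claw":-1}]';python3 plan.py .6055 -.2053 .1025 -10 35;python3 - <<'E'
from lidchk import *
o=arm.get_obs();p,d=arm.capture('wrist');z=o['ee_rot'][:,2];g=o['position']-.011*z;print('g',g)
rel(o,p,d,.075,g[2]-.0295,np.array([.599,-.2035]),.04,.043)
E
```

```text
clock: 18.1
position: [0.6073, -0.2064, 0.114]
ee_rot: [[-0.805, 0.174, 0.567], [0.143, 0.985, -0.099], [-0.575, 0.001, -0.818]]
contact_force: [0.6, 0.7, -1.6]
gripper_width: 0.0199
grip_force: 49.1
t18.10 pos [ 0.6073 -0.2064  0.114 ] F [ 0.6  0.7 -1.6] w0.0199 g49.1
shift [0.055 0.005 0.055] turn [ 0.001  0.002 -0.001] calls 1 rows 0.2 scaled [0.05 0.   0.05] [ 0.  0. -0.]
g [ 0.60111494 -0.20526645  0.12294761]
rim [ 0.5986 -0.2046] 2115 disc [ 0.5985 -0.2053] 409 rim-disc mm [0.1 0.6]
```

```bash
python3 -m creep '[{"translation":[0.02,0.004,0.01],"delta_rot":[0,0,0],"claw":-1},{"translation":[0.03,0.004,0.025],"delta_rot":[0,0,0],"claw":-1},{"translation":[0.042,0.004,0.039],"delta_rot":[0,0,0],"claw":-1},{"translation":[0.042,0.004,0.039],"delta_rot":[0,0,0],"claw":-1},{"translation":[0.042,0.004,0.039],"delta_rot":[0,0,0],"claw":-1}]';python3 plan.py .6057 -.2053 .1025 -10 35
```

```text
clock: 18.65
position: [0.6059, -0.2055, 0.1053]
ee_rot: [[-0.806, 0.174, 0.566], [0.143, 0.985, -0.099], [-0.575, 0.001, -0.818]]
contact_force: [0.2, 0.5, -1.4]
gripper_width: 0.02
grip_force: 49.1
t18.65 pos [ 0.6059 -0.2055  0.1053] F [ 0.2  0.5 -1.4] w0.0200 g49.1
shift [0.012 0.001 0.014] turn [ 0.001  0.002 -0.001] calls 1 rows 0.1 scaled [0.01 0.   0.01] [ 0.  0. -0.]
```

The boss has entered without contact. Last 3 mm.

```bash
python3 -m creep '[{"translation":[0.009,0,0.011],"delta_rot":[0,0,0],"claw":-1},{"translation":[0.009,0,0.011],"delta_rot":[0,0,0],"claw":-1}]';python3 -m creep '[{"translation":[0.005,0,0.006],"delta_rot":[0,0,0],"claw":-1},{"translation":[0.005,0,0.006],"delta_rot":[0,0,0],"claw":-1}]'
```

```text
clock: 18.85
position: [0.6057, -0.2055, 0.1031]
ee_rot: [[-0.806, 0.174, 0.566], [0.143, 0.985, -0.099], [-0.575, 0.001, -0.818]]
contact_force: [-0.5, 0.4, -1.3]
gripper_width: 0.0199
grip_force: 49.1
clock: 19.05
position: [0.606, -0.2056, 0.1027]
ee_rot: [[-0.805, 0.174, 0.567], [0.143, 0.985, -0.1], [-0.576, 0.001, -0.817]]
contact_force: [-0.2, -0.1, -1.2]
gripper_width: 0.0203
grip_force: 49.2
```

```bash
python3 -m creep '[{"translation":[0.005,0,0.006],"delta_rot":[0,0,0],"claw":-1},{"translation":[0.005,0,0.006],"delta_rot":[0,0,0],"claw":-1}]'
```

```text
clock: 19.25
position: [0.6065, -0.2058, 0.1026]
ee_rot: [[-0.804, 0.174, 0.569], [0.142, 0.985, -0.1], [-0.577, 0.001, -0.816]]
contact_force: [-1.0, 1.8, 3.4]
gripper_width: 0.0201
grip_force: 49.4
```

Contact at seat height. Release and back out.

```bash
python3 -m creep '[{"translation":[0,0,0],"delta_rot":[0,0,0],"claw":-0.2},{"translation":[0,0,0],"delta_rot":[0,0,0],"claw":0},{"translation":[0,0,0],"delta_rot":[0,0,0],"claw":0},{"translation":[0,0,0],"delta_rot":[0,0,0],"claw":0},{"translation":[0,0,-0.15],"delta_rot":[0,0,0],"claw":0},{"translation":[0,0,-0.4],"delta_rot":[0,0,0],"claw":0},{"translation":[0,0,-0.7],"delta_rot":[0,0,0],"claw":0},{"translation":[0,0,-0.8],"delta_rot":[0,0,0],"claw":0}]';python3 -m creep '[{"translation":[0.1,0,-0.4],"delta_rot":[0,0,0],"claw":0},{"translation":[0.1,0,-0.4],"delta_rot":[0,0,0],"claw":0},{"translation":[0.1,0,-0.4],"delta_rot":[0,0,0],"claw":0}]';python3 - <<'E'
from lidchk import *
o=arm.get_obs();p,d=arm.capture('wrist')
chk(o,p,d,.082,np.array([.599,-.2035]));rel(o,p,d,.075,.082,np.array([.599,-.2035]),.04,.043)
s,ds=arm.capture('scene');t,dt=arm.capture('top');cv2.imwrite('pics/v13.png',np.hstack([cv2.resize(s[120:420,120:500],(400,316)),cv2.resize(t[120:360,120:500],(400,316))])[...,::-1])
for n,dd in(('scene',ds),('top',dt)):
    X=cloud(cam(n),dd)
    for k,z0,c,R in(('L',.097,(.5894,.0745),.05),('S',.082,(.599,-.2035),.04)):
        r=np.hypot(X[...,0]-c[0],X[...,1]-c[1]);m=(abs(X[...,2]-z0)<.006)&(r<R)&(r>.015);P=X[m]
        print(n,k,m.sum(),np.median(P[:,2]) if len(P) else 0)
E
```

```text
clock: 20.05
position: [0.5382, -0.1944, 0.2049]
ee_rot: [[-0.802, 0.174, 0.572], [0.141, 0.985, -0.103], [-0.581, -0.002, -0.814]]
contact_force: [1.4, 0.2, -0.2]
gripper_width: 0.0426
grip_force: 0.0
clock: 20.35
position: [0.4919, -0.1864, 0.2431]
ee_rot: [[-0.802, 0.175, 0.57], [0.142, 0.985, -0.103], [-0.58, -0.002, -0.815]]
contact_force: [1.5, -0.4, 0.1]
gripper_width: 0.0427
grip_force: 0.0
disc n 3503 slope x,y (deg) [ 0.24 -0.06] z at axis 0.0816 extent [ 0.556 -0.248  0.08 ] [ 0.642 -0.163  0.083]
rim [ 0.5948 -0.207 ] 4 disc [ 0.5978 -0.2052] 216 rim-disc mm [-3.  -1.9]
scene L 897 0.09698258182599084
scene S 394 0.0818218857922065
top L 1053 0.09731064727439631
top S 626 0.08224557960144474
```

View pics/v13.png

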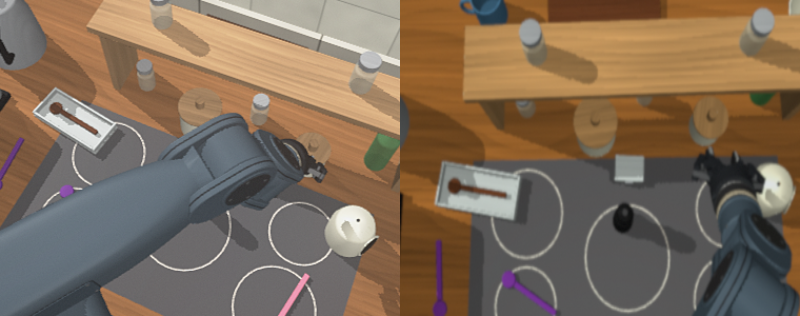

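Both lids are seated (disc tops at 97 and 82 mm, level) and the spoon lies in the tray at (75,118). Mill, tin, jars, bottle and salt pig stand as before, and the arm is clear of everything.

```bash
python3 -c "
from plant import arm
print(arm.close_job())"
```

```text
the job is handed in; nothing more can be done
None
```

The job is handed in at about 20 s: the wooden spoon lies flat in the tray, each lid sits home and level on its crock, and in the last pictures nothing else looked disturbed.

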